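Hold the upturned beaker over the banding wheel

TASK

Turn the small terracotta beaker over so that it stands mouth-down on the table top, then take it up, carry it over the row of glaze jars and hold it still, level and mouth-down, centred over the head of the banding wheel with its rim hovering about a finger's width (15 mm) above the metal and not touching it, so that I can slip clay wads under the rim. Finish while still holding it there: do not set it down or let go, and leave the jars, the bowl, the cones and the clay lump where they are.

Things in the scene. Friction and masses are not known exactly. Their poses are not given: they have to be found in the camera images.
- pot: The beaker to turn: small open terracotta pot without handle, 0.08 to 0.14 kg, round, 64 mm high, nearly straight wall 4 mm thick, 58 mm across near the foot and 60 mm at the rim. It starts mouth-up on the table. Origin at the centre of the foot's underside, z from foot to mouth (down when mouth-down); its yaw means nothing. Safe to grip with 20 N; it can be laid on its side and stays there.
- pot_rim (a point): Centre of the beaker's mouth, level with its rim, 64 mm from the beaker's origin along its z.
- wheel: Banding wheel (potter's turntable), fixed on the table, 89 mm high: dark steel foot 124 mm across, slim column, flat round aluminium head 170 mm across and 12 mm thick with fine turned rings; it does not turn. Origin at the centre of its underside, z up. It is on the other side (left or right) of the row of jars from the beaker.
- wheel_top (a point): Centre of the flat upper face of the wheel's head, 89 mm above the table: the point over which the beaker must hover.
- jar_1: Closed glaze jar with dark lid, 62 mm across, 62 mm high, loose, one of the row of four that runs away from the robot across the middle of the table, between the beaker and the wheel. Origin at the centre of its underside. Leave it alone.
- jar_2: Closed glaze jar, 56 mm across, 52 mm high, in the same row. Origin at the centre of its underside. Leave it alone.
- jar_3: Slim closed glaze jar, 49 mm across, 72 mm high, in the same row. Origin at the centre of its underside. Leave it alone.
- jar_4: Closed glaze jar, 60 mm across, 56 mm high, in the same row. Origin at the centre of its underside. Leave it alone.
- tea_bowl: Glazed tea bowl, 84 mm across, 56 mm high, loose, near the robot on its right. Origin at the centre of its underside. Leave it alone.
- cone_pack: Pad of clay with three small pyrometric cones, 24 x 73 x 54 mm, loose, near the robot on its left. Origin at the centre of its underside. Leave it alone.
- clay_lump: Lump of clay, 66 x 88 x 54 mm, loose, far right. Origin at the centre of its underside. Leave it alone.
Things that resemble listed ones, but are neither listed nor needed, are in the scene too. Of the things that look like the pot, take the one that is farthest from the robot's base at the start.

How it is judged:
By the outcome, as a careful person would: the job done as asked, in the order asked, and still so for the second after the job is handed in, while the arm keeps its last pose, push and grip.
It also fails if it takes over 72 s, if anything falls off the work surface, if the arm or the gripper's body presses on something with over 40 N, if the wrist force passes 120 N, or if a joint passes its speed limit or range.

ROBOT

A 7-joint arm with a two-finger parallel gripper is mounted at the origin on a cart in front of the work surface, level with it; the furniture and walls round the work are solid. World frame = base frame: x ahead of the robot, y to its left, z up, the work surface at z = 0. Lengths are in m, angles in rad, forces in N, time in s.
With the tool pointing down it reaches from about 0.425 to 0.875 m from the base axis. Payload 8.4 kg.
Tool frame: the origin (TCP) lies between the finger pads; the fingertips stand 8 mm ahead of it and the grasp point (between the pads) lies 11 mm behind it; z points along the fingers, y is the line along which they close (so a half turn about z gives the same grasp; the last joint's range is limited). The gripper opens to 85 mm and grips with 20 to 120 N. Pads are 22 mm wide; open, the fingers measure 114 mm over their backs; the gripper's body (76 mm by 85 mm) begins 54 mm behind the grasp point. The pads swing forward as they close: fully open they stand 13 mm farther back than shut.
Start: joints at [-1.366, 0.333, 0.04, 1.465, -0.013, 1.343, -0.059], TCP at [0.194, 0.62, 0.239] pointing down, gripper open.
Joint ranges: [-2.58, 2.58], [-0.38, 2.09], [-1.3, 1.39], [0.25, 2.4], [-1.5, 4.64], [0.08, 2.09], [-2.65, 2.65]. Speed limits (rad/s): [2.22, 2.22, 2.79, 2.79, 3.14, 3.14, 3.14].

INTERFACE

Orientations are given as a 3x3 rotation matrix whose columns are the frame's x, y, z axes.
In Python, from workcell import robot, eyes, job gives the robot as it stands.
- The arm moves only by the tool move_arm, never from a script. Its argument "deltas" is a list that holds one entry, the list of rows, each a list of 7 numbers: the opening, from 0 (shut) to 1 (fully open), then the shift along the tool's x, y, z scaled (see below), then the turn, a rotation vector about the tool's x, y, z scaled (see below). In form: [[[grip, dx, dy, dz, wx, wy, wz], ...]]. A call has 1 to 10 rows; each row shifts and turns the commanded pose from where the row before left it, along the tool's axes as they then stand; what a row does not reach is not made up. The controller multiplies each number of a shift by 0.06 m and each number of a turn by 6 degrees. A row lasts 1/8 s, in which the tool goes at most 62.5 mm and 10.7 degrees, less where a joint would pass 70% of its speed; a pose out of reach is approached as far as the arm can. A call with a number of a shift or a turn outside -1 to 1 is refused whole. A call with a gripper value outside its range is refused whole. The fingers move at their own pace and stop on an object; "squeeze" is the grip in N (left out, the last holds). Time passes only in rows, so rows that do not move let the fingers close. It gives the time, the measured TCP pose, the force, the opening and the grip force at its end, in the units of the state.
- robot.state(): the state, without advancing time (a new reading comes with each control period).
- eyes.grab_frame(name): name is "scene" or "top" or "wrist"; returns a dict with "image" (480x640x3 uint8, red, green, blue), "range_z" (480x640 float32, m along the optical axis (not along the pixel's ray), 0 where there is no reading), "intrinsics" (3x3 intrinsics, pixels), "R" (3x3) and "t" (3): a world point X has camera coordinates R X + t; the wrist camera has in their place "hand_eye" (4x4, takes a point from camera to tool coordinates, whose origin is the TCP and whose axes are the flange's). Camera axes: x right, y down, z forward; pixel columns grow to the right and rows downward; lengths in m; the calibration is good to about 2 mm. The wrist camera is an equidistant fisheye: a pixel r from the principal point sees the ray r / f radians off the axis. A picture is of the moment at which its call begins: read the wrist's pose just before it.
- job.job_done(): hands the job in; it is judged then, once.
The state is a dict: "clock": time; "joint_positions": joint angles; "qvel": joint speeds; "effort": joint torques, N m; "position": TCP position; "tcp_rot": TCP orientation; "wrist_force": force on the tool from outside, world axes, zero at the start; "moment": the same for the moment, N m; "opening": opening from 0.0 (shut) to 1.0 (fully open); "gripper_force": force on a finger pad.
Only numpy, scipy, OpenCV 4.12 (cv2) and the standard library are available. Lean on these libraries where they do the work, as an engineer would, in place of code of your own. Each camera call takes 0.05 s, during which the arm holds its last target. There are 200 camera calls.

## Working session

There is one attempt and no reset: what is moved stays moved. The work goes in short steps, Python scripts to look and compute and a tool call to move; the robot and the scene stay as the last step left them, time stands still between calls to the robot, and variables do not carry over. Pictures are saved under pics/ and viewed, at most 10 in all, crops included, and the job is handed in when it is done.

Besides the shell and the picture viewer there is one more tool, called after "Request:" as a command line: name --argument value ..., lists and objects as JSON in quotes. move_arm: Moves the arm, as the interface text tells. Shifts and turns lie within -1 to 1; 1 stands for 0.06 m of shift or 6 degrees of turn. Its arguments: {"type":"object","properties":{"deltas":{"type":"array"},"squeeze":{"type":"number"}},"required":["deltas"]}

```bash
mkdir -p pics; ls
python3 - <<'E'
from workcell import robot, eyes
import cv2,numpy as np
s=robot.state();print(s)
for n in ("scene","top"):
    f=eyes.grab_frame(n);cv2.imwrite(f"pics/{n}0.png",f["image"][:,:,::-1]);np.savez(f"{n}0.npz",**f)
    print(n,f["intrinsics"],f["R"],f["t"])
E
```

```text
pics
{'clock': 0.0, 'joint_positions': array([-1.36617575,  0.33391858,  0.03987319,  1.46627962, -0.01342498,
        1.34329336, -0.05850174]), 'qvel': array([-0.00013422,  0.00122435,  0.00125819, -0.00053366,  0.00010346,
       -0.00020435, -0.00080889]), 'effort': array([-1.20792196e-03, -6.58562136e+01,  1.36467453e+00, -4.05554152e+01,
        1.67197001e-02,  1.26973601e-02,  1.43869522e-05]), 'position': array([0.19434403, 0.61979934, 0.23841219]), 'tcp_rot': array([[-9.54193254e-01,  2.99190690e-01, -4.05153407e-04],
       [ 2.99190952e-01,  9.54191947e-01, -1.58182587e-03],
       [-8.66734562e-05, -1.63058581e-03, -9.99998667e-01]]), 'wrist_force': array([-0.22433297, -0.30796535, -0.16669779]), 'moment': array([-0.00615381,  0.02136069, -0.00229462]), 'gripper_force': 0.0, 'opening': 0.9983211539539253}
scene [[597.58819722   0.         314.2754707 ]
 [  0.         597.58819722 232.2605674 ]
 [  0.           0.           1.        ]] [[ 0.70494366 -0.70920613 -0.00900563]
 [-0.42319382 -0.41039319 -0.80776507]
 [ 0.56917609  0.57324    -0.58943573]] [-0.39832934  0.25763238  1.15598095]
top [[591.54016961   0.         321.87621062]
 [  0.         591.54016961 246.81732006]
 [  0.           0.           1.        ]] [[ 0.08398149 -0.99644225  0.0070672 ]
 [-0.95976658 -0.08279343 -0.26831579]
 [ 0.26794631  0.01575069 -0.96330509]] [-0.07796212  0.51606685  1.22431084]
```

View pics/scene0.png

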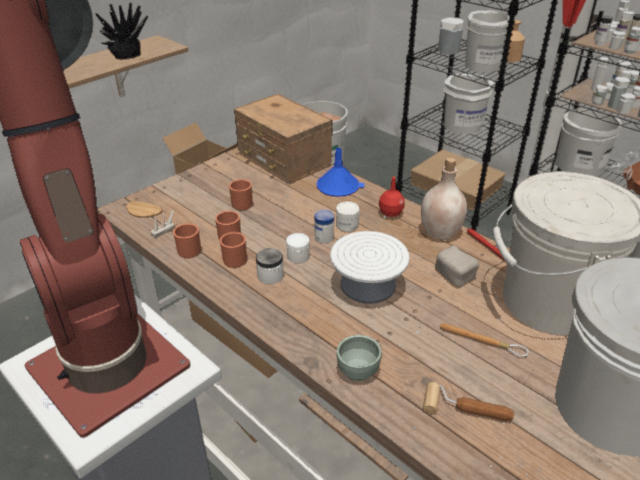

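View pics/top0.png

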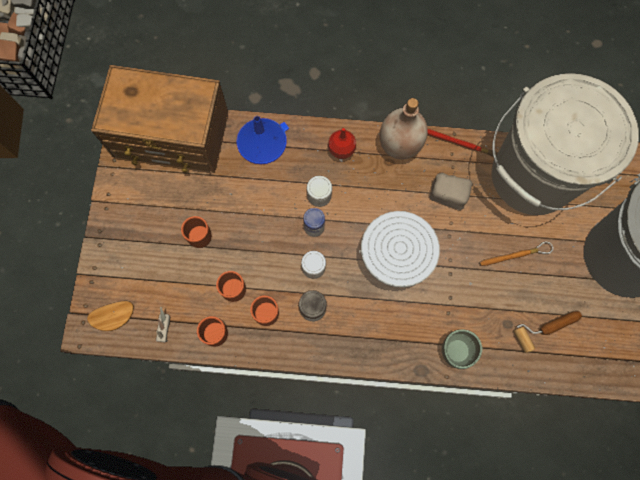

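The scene view shows four beakers, at (241,195), (229,226), (233,249) and (187,241). In the top view they are at (196,230), (231,286), (265,310) and (212,331). The wheel is at top (400,248) and scene (369,258), with the jar row at top x≈313. The beaker at top (196,230) looks farthest from the base, so I'll measure it next.

```bash
cat > h.py <<'E'
import numpy as np,cv2
def pts(f):
    """world point of every pixel from range_z"""
    K,R,t=f["intrinsics"],f["R"],f["t"];v,u=np.mgrid[:480,:640]
    z=f["range_z"];c=np.stack([(u-K[0,2])/K[0,0]*z,(v-K[1,2])/K[1,1]*z,z],-1)
    return (c-t)@R
def proj(f,X):
    c=f["R"]@np.asarray(X,float)+f["t"];p=f["intrinsics"]@c;return p[:2]/p[2]
def ray(f,u,v):
    d=np.linalg.inv(f["intrinsics"])@[u,v,1];return -f["R"].T@f["t"],f["R"].T@d
def onplane(f,u,v,z):
    o,d=ray(f,u,v);return o+d*(z-o[2])/d[2]
def cross(r1,r2):
    (o1,d1),(o2,d2)=r1,r2
    s=np.linalg.lstsq(np.stack([d1,-d2],1),o2-o1,rcond=None)[0]
    a,b=o1+s[0]*d1,o2+s[1]*d2
    return (a+b)/2,np.linalg.norm(a-b)
def circ(P):
    A=np.c_[2*P[:,:2],np.ones(len(P))];s=np.linalg.lstsq(A,(P[:,:2]**2).sum(1),rcond=None)[0]
    return s[:2],np.sqrt(s[2]+s[:2]@s[:2])
def terracotta(f):
    h=cv2.cvtColor(f["image"],cv2.COLOR_RGB2HSV)
    return ((h[...,0]<12)&(h[...,1]>130)&(h[...,2]>50)).astype(np.uint8)
E
python3 - <<'E'
from h import *
F={n:dict(np.load(f"{n}0.npz")) for n in("scene","top")}
for n,f in F.items():
    P=pts(f);m=terracotta(f)
    k,l,s,c=cv2.connectedComponentsWithStats(m)
    for i in range(1,k):
        if 200<s[i,4]<3000 :
            Q=P[l==i];Q=Q[Q[:,2]>.056]
            if len(Q)>10: print(n,c[i].round(),s[i],"top pts",len(Q),"zmed",np.median(Q[:,2]).round(4),"zmax",Q[:,2].max().round(4),circ(Q),"dist",np.hypot(*circ(Q)[0]).round(3))
    # height clusters of everything in the workspace
    w=(P[...,0]>.3)&(P[...,0]<1.0)&(abs(P[...,1])<.6)&(P[...,2]>.02)&(P[...,2]<.3)&(f["range_z"]>0)
    k,l,s,c=cv2.connectedComponentsWithStats(w.astype(np.uint8))
    for i in range(1,k):
        if s[i,4]>150:
            Q=P[l==i];z=np.percentile(Q[:,2],97);T=Q[Q[:,2]>z-.006]
            print(n,"blob",c[i].round(),s[i,4],"z",z.round(3),"ctr",((T.max(0)+T.min(0))/2).round(3),"ext",np.ptp(T,0).round(3))
# wheel head by ellipse: outer edge from mask of z~.089
C={}
for n,f in F.items():
    P=pts(f);m=((abs(P[...,2]-.089)<.008)&(abs(P[...,0]-.6)<.25)&(P[...,1]<.1)&(P[...,1]>-.4)).astype(np.uint8)
    cs,_=cv2.findContours(m,cv2.RETR_EXTERNAL,cv2.CHAIN_APPROX_NONE);cc=max(cs,key=cv2.contourArea)
    Q=np.array([onplane(f,u,v,.089) for u,v in cc[:,0]]);C[n]=circ(Q);print(n,"wheel",cv2.fitEllipse(cc),C[n],"z",np.median(P[m>0][:,2]))
    uv=proj(f,[*C[n][0],.089]);C[n]=uv
print("wheel centre crossing",cross(ray(F["scene"],*C["scene"]),ray(F["top"],*C["top"])))
E
```

```text
scene [571.  11.] [563   0  22  27 423] top pts 423 zmed 0.2306 zmax 0.8859 (array([ 0.95118617, -0.49429667]), np.float64(1.2370377972075604)) dist 1.072
scene [391. 201.] [379 177  25  40 605] top pts 202 zmed 0.0652 zmax 0.8859 (array([ 0.27142978, -0.46971751]), np.float64(0.6517294973835148)) dist 0.543
scene [241. 194.] [230 181  22  28 479] top pts 87 zmed 0.0597 zmax 0.8859 (array([ 0.08728265, -0.25710055]), np.float64(0.6718140580780988)) dist 0.272
scene [231. 240.] [ 216  212   30   55 1062] top pts 228 zmed 0.0597 zmax 0.8859 (array([ 0.02877108, -0.12663803]), np.float64(0.44152124424713296)) dist 0.13
scene [187. 240.] [175 225  25  33 616] top pts 117 zmed 0.0598 zmax 0.8859 (array([ 0.01816915, -0.31077659]), np.float64(0.5756370628976736)) dist 0.311
scene blob [284. 135.] 5936 z 0.15 ctr [0.79  0.352 0.149] ext [0.184 0.266 0.01 ]
scene blob [338. 173.] 657 z 0.11 ctr [0.794 0.134 0.111] ext [0.028 0.025 0.013]
scene blob [444. 204.] 2275 z 0.197 ctr [ 0.811 -0.202  0.199] ext [0.025 0.024 0.017]
scene blob [557. 240.] 13290 z 0.255 ctr [ 0.759 -0.501  0.253] ext [
[... 3510 characters left out ...]
 [0.051 0.059 0.012]
top blob [525. 339.] 224 z 0.03 ctr [ 0.365 -0.491  0.03 ] ext [0.047 0.037 0.011]
top blob [464. 344.] 468 z 0.059 ctr [ 0.335 -0.349  0.057] ext [0.068 0.08  0.009]
scene wheel ((369.6001281738281, 256.57196044921875), (49.74309539794922, 78.52731323242188), 93.68388366699219) (array([ 0.52449036, -0.20836261]), np.float64(0.08503476298696348)) z 0.08804470577122013
top wheel ((399.4415283203125, 248.30731201171875), (74.69779968261719, 77.97596740722656), 111.60909271240234) (array([ 0.5283097 , -0.20111352]), np.float64(0.08393378902863086)) z 0.08950518690992752
wheel centre crossing (array([ 0.53096417, -0.20239904,  0.08177713]), np.float64(0.0013611851892319023))
```

```bash
cat >> h.py <<'E'
from scipy.spatial.transform import Rotation as Ro, Slerp
def tool(phi,th,sgn=1):
    """tool y = sgn*tangent at azimuth phi (deg), z tilted th deg outward from down"""
    p,t=np.radians([phi,th]);u=np.array([np.cos(p),np.sin(p),0]);y=sgn*np.array([-u[1],u[0],0])
    z=np.array([0,0,-np.cos(t)])+np.sin(t)*u
    return np.stack([np.cross(y,z),y,z],1)
def plan(p,R,pt,Rt,g,n,pivot=0.0):
    """n rounded rows from pose (p,R) to (pt,Rt); straight line of the point pivot m along tool z"""
    S=Slerp([0,1],Ro.from_matrix([R,Rt]));a=p+R[:,2]*pivot;b=pt+Rt[:,2]*pivot
    rows=[];p=p.copy();R=R.copy()
    for i in range(1,n+1):
        Rn=S(i/n).as_matrix();pn=a+(b-a)*i/n-Rn[:,2]*pivot
        d=np.round(R.T@(pn-p)/.06,2)+0.;w=np.round(np.degrees(Ro.from_matrix(R.T@Rn).as_rotvec())/6,2)+0.
        rows.append([g,*d.tolist(),*w.tolist()])
        p=p+R@(d*.06);R=R@Ro.from_rotvec(np.radians(w*6)).as_matrix()
    return rows,p,R
def show(rows):
    m=np.abs(np.array(rows)[:,1:]).max();print("max",m)
    for i in range(0,len(rows),10):print("[["+",".join("["+",".join(f"{x:g}" for x in r)+"]" for r in rows[i:i+10])+"]]")
E
python3 - <<'E'
from h import *
from workcell import robot,eyes
f=eyes.grab_frame("wrist");print(f["hand_eye"].round(3),f["intrinsics"])
s=robot.state();p,R=s["position"],s["tcp_rot"]
for sg in(1,-1):
    r,pe,Re=plan(p,R,np.array([.54,.252,.2]),tool(25,0,sg),1,12 if sg>0 else 26);show(r)
E
```

```text
[[ 0.002 -0.957 -0.291  0.073]
 [ 1.     0.002  0.002  0.001]
 [-0.001 -0.291  0.957 -0.134]
 [ 0.     0.     0.     1.   ]] [[371.64829954   0.         320.49037674]
 [  0.         371.64829954 237.69680178]
 [  0.           0.           1.        ]]
max 0.65
[[[1,-0.61,-0.34,0.05,0,0,-0.59],[1,-0.59,-0.38,0.06,0,0,-0.59],[1,-0.56,-0.42,0.05,0,0,-0.59],[1,-0.54,-0.45,0.06,0,0,-0.59],[1,-0.51,-0.48,0.05,0,0,-0.59],[1,-0.47,-0.52,0.05,-0.01,0,-0.58],[1,-0.45,-0.54,0.06,0,0,-0.59],[1,-0.41,-0.57,0.05,0,0,-0.59],[1,-0.38,-0.59,0.06,0,0,-0.59],[1,-0.34,-0.61,0.05,0,0,-0.59]]]
[[[1,-0.29,-0.64,0.05,0,0,-0.59],[1,-0.26,-0.65,0.06,0,0,-0.59]]]
max 0.89
[[[1,-0.28,-0.16,0.02,0,0,0.88],[1,-0.3,-0.13,0.03,0,0,0.88],[1,-0.3,-0.11,0.02,0,0,0.89],[1,-0.32,-0.07,0.03,0,0,0.88],[1,-0.32,-0.05,0.02,0,0,0.88],[1,-0.32,-0.01,0.03,0,0,0.88],[1,-0.32,0.01,0.02,0,0,0.88],[1,-0.33,0.04,0.03,0,0,0.89],[1,-0.31,0.08,0.02,0,0.01,0.88],[1,-0.31,0.1,0.03,0,0,0.88]]]
[[[1,-0.29,0.13,0.02,0,0,0.88],[1,-0.29,0.15,0.03,0,0,0.88],[1,-0.27,0.18,0.02,0,0,0.89],[1,-0.25,0.21,0.03,0,0,0.88],[1,-0.23,0.23,0.02,0,0,0.88],[1,-0.2,0.24,0.03,0,0,0.88],[1,-0.19,0.27,0.02,0,0,0.88],[1,-0.16,0.28,0.03,0,0,0.89],[1,-0.13,0.3,0.02,0,0,0.88],[1,-0.1,0.3,0.03,0,0,0.88]]]
[[[1,-0.08,0.32,0.02,0,0,0.88],[1,-0.05,0.32,0.03,0,0,0.88],[1,-0.01,0.32,0.02,0,0.01,0.89],[1,0.01,0.32,0.02,0,0,0.88],[1,0.04,0.33,0.03,0,0,0.88],[1,0.08,0.31,0.02,0,0,0.88]]]
```

Request:
move_arm --deltas '[[[1,-0.28,-0.16,0.02,0,0,0.88],[1,-0.3,-0.13,0.03,0,0,0.88],[1,-0.3,-0.11,0.02,0,0,0.89],[1,-0.32,-0.07,0.03,0,0,0.88],[1,-0.32,-0.05,0.02,0,0,0.88],[1,-0.32,-0.01,0.03,0,0,0.88],[1,-0.32,0.01,0.02,0,0,0.88],[1,-0.33,0.04,0.03,0,0,0.89],[1,-0.31,0.08,0.02,0,0.01,0.88],[1,-0.31,0.1,0.03,0,0,0.88]]]' --squeeze 20

```text
clock: 1.4
position: [0.328, 0.4781, 0.224]
tcp_rot: [[-0.334, 0.943, -0.001], [0.943, 0.334, 0.001], [0.001, -0.0, -1.0]]
wrist_force: [0.7, 0.4, 0.7]
opening: 1.0
gripper_force: 0.0
```

Request:
move_arm --deltas '[[[1,-0.29,0.13,0.02,0,0,0.88],[1,-0.29,0.15,0.03,0,0,0.88],[1,-0.27,0.18,0.02,0,0,0.89],[1,-0.25,0.21,0.03,0,0,0.88],[1,-0.23,0.23,0.02,0,0,0.88],[1,-0.2,0.24,0.03,0,0,0.88],[1,-0.19,0.27,0.02,0,0,0.88],[1,-0.16,0.28,0.03,0,0,0.89],[1,-0.13,0.3,0.02,0,0,0.88],[1,-0.1,0.3,0.03,0,0,0.88]]]'

```text
clock: 2.65
position: [0.4605, 0.3369, 0.2089]
tcp_rot: [[0.551, 0.835, -0.001], [0.835, -0.551, 0.001], [0.0, -0.001, -1.0]]
wrist_force: [-0.0, 0.3, 0.6]
opening: 1.0
gripper_force: 0.0
```

Request:
move_arm --deltas '[[[1,-0.08,0.32,0.02,0,0,0.88],[1,-0.05,0.32,0.03,0,0,0.88],[1,-0.01,0.32,0.02,0,0.01,0.89],[1,0.01,0.32,0.02,0,0,0.88],[1,0.04,0.33,0.03,0,0,0.88],[1,0.08,0.31,0.02,0,0,0.88]]]'

```text
clock: 3.4
position: [0.5405, 0.2519, 0.2003]
tcp_rot: [[0.908, 0.42, -0.0], [0.42, -0.908, 0.001], [0.0, -0.001, -1.0]]
wrist_force: [-0.6, 0.5, -0.9]
opening: 0.999
gripper_force: 0.0
```

```bash
cat >> h.py <<'E'
def wpts(f,p,R):
    """world points of wrist fisheye image pixels"""
    K=f["intrinsics"];v,u=np.mgrid[:480,:640];a=(u-K[0,2])/K[0,0];b=(v-K[1,2])/K[1,1]
    th=np.hypot(a,b)+1e-9;z=f["range_z"];k=np.tan(np.minimum(th,1.45))/th
    c=np.stack([a*k*z,b*k*z,z],-1);H=f["hand_eye"]
    return (c@H[:3,:3].T+H[:3,3])@R.T+p
def look(tag,save=True):
    from workcell import robot,eyes
    s=robot.state();f=eyes.grab_frame("wrist")
    if save: cv2.imwrite(f"pics/{tag}.png",f["image"][:,:,::-1])
    return s,f,wpts(f,s["position"],s["tcp_rot"])
E
python3 - <<'E'
from h import *
s,f,P=look("w1")
m=terracotta(f)
w=(m>0)&(np.hypot(P[...,0]-.54,P[...,1]-.252)<.05)&(P[...,2]>.02)&(f["range_z"]>0)
Q=P[w];print(len(Q),np.percentile(Q[:,2],[5,50,90,98]))
T=Q[Q[:,2]>np.percentile(Q[:,2],98)-.006];print(circ(T),((T.max(0)+T.min(0))/2),np.ptp(T,0))
print(s["joint_positions"].round(4).tolist())
E
```

```text
2732 [0.02439951 0.05606177 0.06383153 0.06471688]
(array([0.54443153, 0.25231698]), np.float64(0.027391129383418113)) [0.5444775  0.25214301 0.16821397] [0.05903826 0.05877655 0.21892265]
[-0.9992, 0.2727, 0.5893, 1.6788, -0.1605, 1.2379, -1.5117]
```

View pics/w1.png

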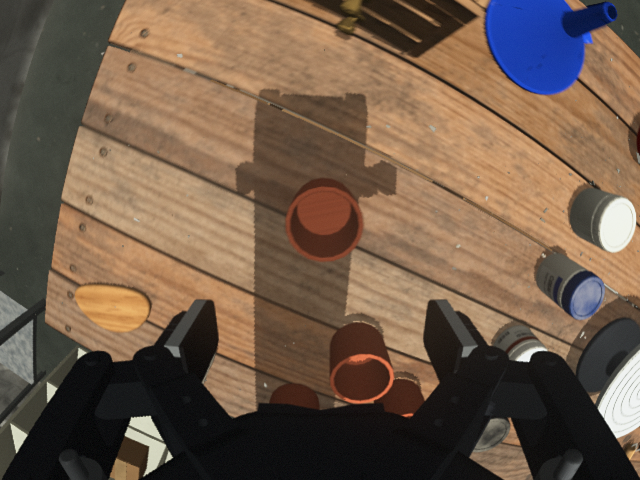

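The wrist view shows the target beaker alone at (325,220), with free table around it. I'll use a centre of (0.542, 0.252) and a rim height of 0.064 m. The grasp will be tilted 25° back.

Run:
```python
from h import *
from workcell import robot
s=robot.state();p,R=s["position"],s["tcp_rot"]
Rt=tool(25,-25,-1);g=np.array([.542,.252,.036])
r,p,R=plan(p,R,g+Rt[:,2]*(.011-.09),Rt,1,7);show(r)
r,p,R=plan(p,R,g+Rt[:,2]*.011,Rt,1,5);show(r);print(p)
```

```text
max 0.6
[[[1,0.08,-0.01,0.22,0,-0.6,-0.01],[1,0.1,0,0.22,-0.01,-0.59,-0.02],[1,0.11,-0.01,0.2,0,-0.6,-0.01],[1,0.12,-0.01,0.21,0,-0.6,-0.01],[1,0.13,0,0.19,0,-0.59,-0.02],[1,0.15,-0.01,0.19,-0.01,-0.6,-0.01],[1,0.15,-0.01,0.17,0,-0.59,-0.01]]]
max 0.3
[[[1,0,0,0.3,0,0,0],[1,0,0,0.3,0,0,0],[1,0,0,0.3,0,0,0],[1,0,0,0.3,0,0,0],[1,0,0,0.3,0,0,0]]]
[0.53759265 0.25024695 0.02610825]
```

Request:
move_arm --deltas '[[[1,0.08,-0.01,0.22,0,-0.6,-0.01],[1,0.1,0,0.22,-0.01,-0.59,-0.02],[1,0.11,-0.01,0.2,0,-0.6,-0.01],[1,0.12,-0.01,0.21,0,-0.6,-0.01],[1,0.13,0,0.19,0,-0.59,-0.02],[1,0.15,-0.01,0.19,-0.01,-0.6,-0.01],[1,0.15,-0.01,0.17,0,-0.59,-0.01]]]'

```text
clock: 4.32
position: [0.5696, 0.2706, 0.1073]
tcp_rot: [[0.816, 0.433, -0.383], [0.393, -0.901, -0.182], [-0.424, -0.002, -0.905]]
wrist_force: [1.0, -0.7, -0.0]
opening: 0.999
gripper_force: 0.0
```

Request:
move_arm --deltas '[[[1,0,0,0.3,0,0,0],[1,0,0,0.3,0,0,0],[1,0,0,0.3,0,0,0],[1,0,0,0.3,0,0,0],[1,0,0,0.3,0,0,0],[1,0,0,0,0,0,0]]]'

```text
clock: 5.08
position: [0.5343, 0.2532, 0.0252]
tcp_rot: [[0.817, 0.431, -0.383], [0.391, -0.902, -0.182], [-0.424, -0.001, -0.906]]
wrist_force: [0.3, -0.9, 0.6]
opening: 1.0
gripper_force: 0.0
```

Request:
move_arm --deltas '[[[0.7,0,0,0,0,0,0],[0.6,0,0,0,0,0,0],[0.5,0,0,0,0,0,0],[0.4,0,0,0,0,0,0],[0.4,0,0,0,0,0,0]]]' --squeeze 20

```text
clock: 5.7
position: [0.5365, 0.2537, 0.0274]
tcp_rot: [[0.818, 0.431, -0.38], [0.392, -0.902, -0.181], [-0.421, -0.001, -0.907]]
wrist_force: [1.3, -0.8, 5.8]
opening: 0.692
gripper_force: 21.8
```

Run:
```python
from h import *
from workcell import robot
s=robot.state();p,R=s["position"],s["tcp_rot"]
r,p,R=plan(p,R,p+[0,0,.09],R,.4,4);show(r)
Rt=tool(30,65,-1);g=np.array([.56,.36,.13])
r,p,R=plan(p,R,g+Rt[:,2]*.011,Rt,.4,20,-.011);show(r);print(p)
```

```text
max 0.34
[[[0.4,-0.16,0,-0.34,0,0,0],[0.4,-0.16,0,-0.34,0,0,0],[0.4,-0.15,0,-0.34,0,0,0],[0.4,-0.16,0,-0.34,0,0,0]]]
max 0.75
[[[0.4,0.06,-0.07,-0.02,0.01,0.75,-0.04],[0.4,0.06,-0.07,-0.03,0.02,0.75,-0.04],[0.4,0.07,-0.08,-0.01,0.01,0.75,-0.04],[0.4,0.06,-0.07,-0.01,0.01,0.74,-0.04],[0.4,0.07,-0.07,-0.01,0.02,0.75,-0.03],[0.4,0.07,-0.07,-0.01,0.01,0.75,-0.04],[0.4,0.07,-0.07,0,0.01,0.75,-0.04],[0.4,0.06,-0.07,0.01,0.02,0.75,-0.04],[0.4,0.07,-0.07,0.01,0.01,0.75,-0.04],[0.4,0.07,-0.07,0.01,0.02,0.75,-0.04]]]
[[[0.4,0.07,-0.07,0.02,0.01,0.74,-0.04],[0.4,0.06,-0.07,0.02,0.01,0.75,-0.04],[0.4,0.06,-0.07,0.02,0.02,0.75,-0.03],[0.4,0.07,-0.07,0.03,0.01,0.75,-0.04],[0.4,0.05,-0.07,0.04,0.01,0.75,-0.04],[0.4,0.06,-0.07,0.03,0.02,0.75,-0.04],[0.4,0.06,-0.06,0.04,0.01,0.74,-0.04],[0.4,0.05,-0.07,0.04,0.01,0.75,-0.04],[0.4,0.04,-0.07,0.05,0.02,0.75,-0.04],[0.4,0.05,-0.07,0.05,0.01,0.75,-0.04]]]
[0.56870852 0.36520387 0.12538662]
```

Request:
move_arm --deltas '[[[0.4,-0.16,0,-0.34,0,0,0],[0.4,-0.16,0,-0.34,0,0,0],[0.4,-0.15,0,-0.34,0,0,0],[0.4,-0.16,0,-0.34,0,0,0]]]'

```text
clock: 6.2
position: [0.536, 0.2537, 0.1184]
tcp_rot: [[0.818, 0.432, -0.381], [0.392, -0.902, -0.181], [-0.421, -0.001, -0.907]]
wrist_force: [0.1, 0.1, -0.0]
opening: 0.691
gripper_force: 21.9
```

Request:
move_arm --deltas '[[[0.4,0.06,-0.07,-0.02,0.01,0.75,-0.04],[0.4,0.06,-0.07,-0.03,0.02,0.75,-0.04],[0.4,0.07,-0.08,-0.01,0.01,0.75,-0.04],[0.4,0.06,-0.07,-0.01,0.01,0.74,-0.04],[0.4,0.07,-0.07,-0.01,0.02,0.75,-0.03],[0.4,0.07,-0.07,-0.01,0.01,0.75,-0.04],[0.4,0.07,-0.07,0,0.01,0.75,-0.04],[0.4,0.06,-0.07,0.01,0.02,0.75,-0.04],[0.4,0.07,-0.07,0.01,0.01,0.75,-0.04],[0.4,0.07,-0.07,0.01,0.02,0.75,-0.04]]]'

```text
clock: 7.45
position: [0.553, 0.3098, 0.1185]
tcp_rot: [[0.833, 0.467, 0.297], [0.432, -0.884, 0.176], [0.345, -0.018, -0.939]]
wrist_force: [-0.1, -0.8, -0.7]
opening: 0.69
gripper_force: 21.9
```

Request:
move_arm --deltas '[[[0.4,0.07,-0.07,0.02,0.01,0.74,-0.04],[0.4,0.06,-0.07,0.02,0.01,0.75,-0.04],[0.4,0.06,-0.07,0.02,0.02,0.75,-0.03],[0.4,0.07,-0.07,0.03,0.01,0.75,-0.04],[0.4,0.05,-0.07,0.04,0.01,0.75,-0.04],[0.4,0.06,-0.07,0.03,0.02,0.75,-0.04],[0.4,0.06,-0.06,0.04,0.01,0.74,-0.04],[0.4,0.05,-0.07,0.04,0.01,0.75,-0.04],[0.4,0.04,-0.07,0.05,0.02,0.75,-0.04],[0.4,0.05,-0.07,0.05,0.01,0.75,-0.04]]]'

```text
clock: 8.7
position: [0.5792, 0.3468, 0.1735]
tcp_rot: [[0.584, 0.48, 0.655], [0.334, -0.877, 0.344], [0.74, 0.018, -0.673]]
wrist_force: [0.0, 0.3, -0.7]
opening: 0.683
gripper_force: 21.9
```

Run:
```python
from h import *
s,f,P=look("w2")
print(s["joint_positions"].round(3).tolist(),s["position"],s["tcp_rot"].round(3).tolist())
Rt=tool(30,65,-1);print("err deg",np.degrees(Ro.from_matrix(s["tcp_rot"].T@Rt).as_rotvec()))
from workcell import eyes
g=eyes.grab_frame("top");cv2.imwrite("pics/t2.png",np.hstack([g["image"][100:380,80:400],cv2.resize(f["image"],(373,280))])[:,:,::-1])
```

```text
[-1.956, 0.047, 1.333, 2.256, 0.975, 0.088, -2.648] [0.57918367 0.3467655  0.17345803] [[0.584, 0.48, 0.655], [0.334, -0.877, 0.344], [0.74, 0.018, -0.673]]
err deg [ 1.69279246 17.29508847  0.11578503]
```

View pics/t2.png

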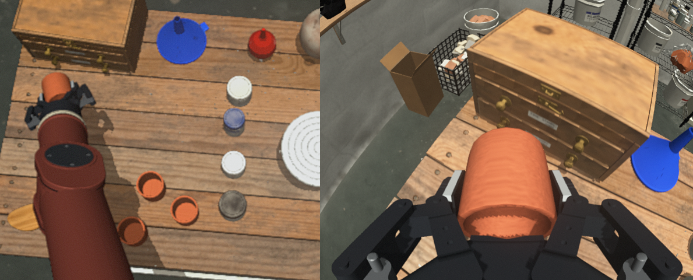

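Top view: the beaker is held tilted at crop (57,85), stopped short. The joints show why: j6 and j7 are at their limits (forearm aligned with the tool). I'll fit a kinematic model from the readings to choose a feasible turning direction.

```bash
cat > kin.py <<'E'
import numpy as np,itertools
from scipy.optimize import least_squares
from scipy.spatial.transform import Rotation as Ro
rz=lambda a:Ro.from_euler('z',a).as_matrix()
ry=lambda a:Ro.from_euler('y',a).as_matrix()
def fk(q,S,x):
    c1,c7,h,L1,a,L2,b,L3=x
    R=rz(S[0]*q[0]+c1)@ry(q[1]);p=np.array([0,0,h])
    p=p+R@[a,0,L1];R=R@rz(S[1]*q[2])@ry(q[3]);p=p+R@[-b,0,L2]
    R=R@rz(S[2]*q[4])@ry(q[5])@rz(S[3]*q[6]+c7)
    return p+R@[0,0,L3],R
E
cat > fit.py <<'E'
from kin import *
from workcell import robot
D=[([-1.36617575,.33391858,.03987319,1.46627962,-.01342498,1.34329336,-.05850174],[.19434403,.61979934,.23841219],[[-.954193,.299191,-.000405],[.299191,.954192,-.00158],[-.0000867,-.00163,-1]]),
([-.9992,.2727,.5893,1.6788,-.1605,1.2379,-1.5117],[.5405,.2519,.2003],[[.908,.42,0],[.42,-.908,.001],[0,-.001,-1]])]
s=robot.state();D.append((s["joint_positions"],s["position"],s["tcp_rot"]))
D=[tuple(map(np.array,d)) for d in D];best=None
for S in itertools.product((1,-1),repeat=4):
  for c1 in(0,2.6,-2):
    f=lambda x:np.r_[np.concatenate([np.r_[fk(q,S,x)[0]-p,.3*(fk(q,S,x)[1]-R).ravel()] for q,p,R in D]),.003*(x[2:]-[.35,.4,0,.4,0,.25])]
    r=least_squares(f,[c1,0,.35,.4,0,.4,0,.25])
    if best is None or r.cost<best[0]:best=(r.cost,S,r.x)
print(best)
for q,p,R in D:a,b=fk(q,best[1],best[2]);print((a-p).round(4),abs(b-R).max().round(4))
import pickle;pickle.dump(best[1:],open("kin.pkl","wb"))
E
python3 fit.py
```

```text
(np.float64(0.00020930155754177111), (-1, -1, -1, -1), array([-0.05305021,  1.52363496,  0.39489189,  0.38074634,  0.01700704,
        0.52829734, -0.01673665,  0.37136577]))
[-0.0083  0.0039  0.003 ] 0.0056
[-0.0015 -0.0012 -0.0027] 0.0053
[-0.0001  0.0004 -0.0002] 0.0352
```

```bash
cat >> kin.py <<'E'
import pickle,os
if os.path.exists("kin.pkl"):S,X=pickle.load(open("kin.pkl","rb"))
LO=np.array([-2.58,-.38,-1.3,.25,-1.5,.08,-2.65])+.04;HI=np.array([2.58,2.09,1.39,2.4,4.64,2.09,2.65])-.04
def ik(p,R,q0,tries=6,seed=0):
    """best joint solution; returns error (m, rad mix) and q"""
    g=np.random.default_rng(seed);b=(9,None)
    for i in range(tries):
        s=np.clip(q0 if i==0 else q0+g.normal(0,.6,7),LO+.01,HI-.01)
        f=lambda q:(lambda a:np.r_[(a[0]-p)*5,(a[1]-R).ravel(),.003*(q-q0)])(fk(q,S,X))
        r=least_squares(f,s,bounds=(LO,HI),max_nfev=60);a=fk(r.x,S,X)
        e=np.linalg.norm(a[0]-p)+.1*np.linalg.norm(a[1]-R)
        if e<b[0]:b=(e,r.x)
        if e<.003:break
    return b
E
python3 - <<'E'
from h import *;from kin import *
from workcell import robot
q0=np.array([-1,.3,.4,1.6,0,1.2,-1.0])
for g in([.54,.33,.031],[.6,.3,.031]):
  for psi in range(-180,180,30):
    o=[]
    for sg in(1,-1):
      for th in(-25,20,65):
        R=tool(psi,th,sg);e,q=ik(np.array(g)+R[:,2]*.011,R,q0);o.append(round(e*1000))
    print(g,psi,"sg+ (-25,20,65)",o[:3],"sg-",o[3:])
E
```

```text
[0.54, 0.33, 0.031] -180 sg+ (-25,20,65) [0, 0, 55] sg- [0, 0, 55]
[0.54, 0.33, 0.031] -150 sg+ (-25,20,65) [0, 0, 85] sg- [0, 0, 85]
[0.54, 0.33, 0.031] -120 sg+ (-25,20,65) [0, 0, 60] sg- [0, 0, 60]
[0.54, 0.33, 0.031] -90 sg+ (-25,20,65) [0, 0, 0] sg- [0, 0, 0]
[0.54, 0.33, 0.031] -60 sg+ (-25,20,65) [0, 0, 0] sg- [0, 0, 0]
[0.54, 0.33, 0.031] -30 sg+ (-25,20,65) [0, 0, 0] sg- [0, 0, 61]
[0.54, 0.33, 0.031] 0 sg+ (-25,20,65) [0, 0, 0] sg- [0, 0, 0]
[0.54, 0.33, 0.031] 30 sg+ (-25,20,65) [0, 0, 0] sg- [0, 0, 12]
[0.54, 0.33, 0.031] 60 sg+ (-25,20,65) [0, 0, 0] sg- [0, 0, 0]
[0.54, 0.33, 0.031] 90 sg+ (-25,20,65) [0, 0, 0] sg- [0, 0, 0]
[0.54, 0.33, 0.031] 120 sg+ (-25,20,65) [0, 0, 0] sg- [0, 0, 0]
[0.54, 0.33, 0.031] 150 sg+ (-25,20,65) [0, 0, 0] sg- [0, 0, 0]
[0.6, 0.3, 0.031] -180 sg+ (-25,20,65) [0, 0, 81] sg- [0, 0, 81]
[0.6, 0.3, 0.031] -150 sg+ (-25,20,65) [0, 0, 103] sg- [0, 0, 103]
[0.6, 0.3, 0.031] -120 sg+ (-25,20,65) [0, 0, 69] sg- [0, 0, 69]
[0.6, 0.3, 0.031] -90 sg+ (-25,20,65) [0, 0, 0] sg- [0, 0, 0]
[0.6, 0.3, 0.031] -60 sg+ (-25,20,65) [0, 0, 0] sg- [0, 0, 0]
[0.6, 0.3, 0.031] -30 sg+ (-25,20,65) [0, 0, 0] sg- [0, 0, 48]
[0.6, 0.3, 0.031] 0 sg+ (-25,20,65) [0, 0, 0] sg- [0, 0, 3]
[0.6, 0.3, 0.031] 30 sg+ (-25,20,65) [0, 0, 0] sg- [0, 0, 76]
[0.6, 0.3, 0.031] 60 sg+ (-25,20,65) [0, 0, 0] sg- [0, 0, 0]
[0.6, 0.3, 0.031] 90 sg+ (-25,20,65) [0, 0, 0] sg- [0, 0, 0]
[0.6, 0.3, 0.031] 120 sg+ (-25,20,65) [0, 0, 0] sg- [0, 0, 0]
[0.6, 0.3, 0.031] 150 sg+ (-25,20,65) [0, 0, 15] sg- [0, 0, 15]
```

```bash
cat > sim.py <<'E'
from h import *;from kin import *
from workcell import robot
def sim(rows,p,R,q):
    """track rows with local IK; report worst error, largest joint step, end joints"""
    we=wj=0
    for r in rows:
        p=p+R@(np.array(r[1:4])*.06);R=R@Ro.from_rotvec(np.radians(np.array(r[4:])*6)).as_matrix()
        e,n=ik(p,R,q,1);we=max(we,e);wj=max(wj,abs(n-q).max());q=n
    print("err",round(we,4),"maxstep",round(wj,3),"q",q.round(2).tolist());return q
E
python3 - <<'E'
from sim import *
s=robot.state();p0,R0=s["position"],s["tcp_rot"];q=s["joint_positions"]
g=np.array([.56,.33,.10])
for a,b in((60,20),(65,0)):
    Rt=tool(a,b,-1);r1,p,R=plan(p0,R0,np.array([.56,.33,.13])+Rt[:,2]*.011,Rt,.4,14,-.011);q1=sim(r1,p0,R0,q)
    Rt=tool(100,65,-1);r2,p2,R2=plan(p,R,g+Rt[:,2]*.011,Rt,.4,18,-.011);q2=sim(r2,p,R,q1)
    show(r1);show(r2)
E
```

```text
err 0.0033 maxstep 1.568 q [-1.34, 0.41, 0.99, 1.87, -0.75, 0.88, -0.52]
err 0.0 maxstep 0.108 q [-0.48, 0.85, 0.49, 1.64, -1.46, 1.56, 0.84]
max 0.32
[[[0.4,-0.07,0,0.03,0.22,-0.32,-0.3],[0.4,-0.06,0.01,0.02,0.22,-0.32,-0.31],[0.4,-0.07,0,0.03,0.21,-0.32,-0.3],[0.4,-0.06,0,0.03,0.22,-0.32,-0.3],[0.4,-0.06,0,0.04,0.22,-0.32,-0.31],[0.4,-0.07,0,0.03,0.22,-0.32,-0.3],[0.4,-0.06,0,0.04,0.22,-0.32,-0.31],[0.4,-0.06,0,0.04,0.22,-0.32,-0.3],[0.4,-0.06,-0.01,0.04,0.21,-0.32,-0.3],[0.4,-0.05,0,0.04,0.22,-0.32,-0.31]]]
[[[0.4,-0.06,0,0.04,0.22,-0.32,-0.3],[0.4,-0.05,-0.01,0.05,0.22,-0.32,-0.3],[0.4,-0.06,-0.01,0.05,0.22,-0.32,-0.31],[0.4,-0.05,0,0.04,0.22,-0.32,-0.3]]]
max 0.4
[[[0.4,0,-0.01,0.03,0.26,0.4,-0.28],[0.4,0,0,0.02,0.25,0.4,-0.28],[0.4,-0.01,0,0.03,0.26,0.4,-0.28],[0.4,0,-0.01,0.02,0.26,0.4,-0.28],[0.4,-0.01,0,0.03,0.25,0.4,-0.28],[0.4,-0.01,-0.01,0.02,0.26,0.4,-0.28],[0.4,0,0,0.02,0.25,0.39,-0.28],[0.4,-0.01,0,0.02,0.26,0.4,-0.28],[0.4,-0.01,-0.01,0.03,0.26,0.4,-0.28],[0.4,-0.02,0,0.02,0.25,0.4,-0.28]]]
[[[0.4,-0.01,0,0.02,0.26,0.4,-0.28],[0.4,-0.01,0,0.01,0.26,0.4,-0.28],[0.4,-0.
[... 811 characters left out ...]
,-0.01,0.05,0.19,-0.55,-0.4],[0.4,-0.04,-0.01,0.06,0.19,-0.55,-0.4]]]
max 0.59
[[[0.4,0.01,0,0.03,0.18,0.58,-0.29],[0.4,0.01,-0.01,0.03,0.19,0.58,-0.29],[0.4,0.01,0,0.02,0.18,0.59,-0.28],[0.4,0,0,0.03,0.18,0.58,-0.29],[0.4,0.01,0,0.03,0.19,0.58,-0.29],[0.4,0,0,0.02,0.18,0.58,-0.29],[0.4,0,-0.01,0.03,0.18,0.59,-0.29],[0.4,0,0,0.02,0.19,0.58,-0.28],[0.4,0,0,0.03,0.18,0.58,-0.29],[0.4,-0.01,0,0.02,0.19,0.58,-0.29]]]
[[[0.4,0,0,0.02,0.18,0.59,-0.29],[0.4,-0.01,0,0.02,0.18,0.58,-0.29],[0.4,-0.01,0,0.02,0.19,0.58,-0.29],[0.4,-0.01,0,0.02,0.18,0.58,-0.28],[0.4,-0.01,0,0.02,0.18,0.59,-0.29],[0.4,-0.01,-0.01,0.02,0.19,0.58,-0.29],[0.4,-0.01,0,0.01,0.18,0.58,-0.29],[0.4,-0.02,0,0.01,0.18,0.58,-0.29]]]
```

Request:
move_arm --deltas '[[[0.4,-0.07,0,0.03,0.2,-0.55,-0.4],[0.4,-0.07,0,0.03,0.2,-0.55,-0.4],[0.4,-0.07,0,0.03,0.2,-0.55,-0.4],[0.4,-0.06,0,0.03,0.2,-0.55,-0.4],[0.4,-0.06,0,0.04,0.2,-0.55,-0.4],[0.4,-0.06,0,0.04,0.2,-0.55,-0.4],[0.4,-0.06,0,0.04,0.2,-0.55,-0.4],[0.4,-0.05,0,0.05,0.2,-0.55,-0.4],[0.4,-0.05,0,0.05,0.2,-0.55,-0.4],[0.4,-0.05,0,0.05,0.2,-0.55,-0.4]]]'

```text
clock: 10.05
position: [0.575, 0.3309, 0.1383]
tcp_rot: [[0.587, 0.771, 0.247], [0.752, -0.632, 0.187], [0.301, 0.076, -0.951]]
wrist_force: [-0.5, 0.1, -1.3]
opening: 0.689
gripper_force: 21.9
```

Run:
```python
from sim import *
s=robot.state();p,R=s["position"],s["tcp_rot"];q=s["joint_positions"];print(p,R.round(3).tolist(),q.round(2))
e=fk(q,S,X);print("model err",e[0]-p)
Rt=tool(60,20,-1);r,p1,R1=plan(p,R,np.array([.56,.33,.13])+Rt[:,2]*.011,Rt,.4,8,-.011);q=sim(r,p,R,q);show(r)
Rt=tool(100,65,-1);r,p2,R2=plan(p1,R1,np.array([.56,.33,.10])+Rt[:,2]*.011,Rt,.4,16,-.011);q=sim(r,p1,R1,q);show(r)
```

```text
[0.57498265 0.33091103 0.13827333] [[0.587, 0.771, 0.247], [0.752, -0.632, 0.187], [0.301, 0.076, -0.951]] [-1.11  0.26  0.62  1.87 -0.28  0.76 -1.03]
model err [ 0.00119428 -0.00398171 -0.00486413]
err 0.0 maxstep 0.062 q [-0.96, 0.28, 0.54, 1.88, -0.5, 0.79, -0.66]
max 0.16
[[[0.4,-0.02,-0.03,0.03,0.15,0.06,-0.16],[0.4,-0.03,-0.02,0.03,0.15,0.06,-0.15],[0.4,-0.02,-0.03,0.03,0.14,0.06,-0.16],[0.4,-0.02,-0.03,0.04,0.15,0.05,-0.15],[0.4,-0.03,-0.02,0.03,0.15,0.06,-0.16],[0.4,-0.02,-0.03,0.03,0.15,0.06,-0.15],[0.4,-0.02,-0.03,0.03,0.15,0.06,-0.16],[0.4,-0.03,-0.02,0.04,0.15,0.06,-0.15]]]
err 0.0 maxstep 0.136 q [-0.28, 0.79, 0.26, 1.64, -1.31, 1.46, 0.82]
max 0.45
[[[0.4,0,-0.01,0.03,0.29,0.45,-0.32],[0.4,-0.01,0,0.03,0.29,0.45,-0.31],[0.4,0,-0.01,0.02,0.29,0.45,-0.32],[0.4,-0.01,0,0.03,0.28,0.45,-0.31],[0.4,0,0,0.03,0.29,0.44,-0.32],[0.4,-0.01,-0.01,0.02,0.29,0.45,-0.31],[0.4,-0.01,0,0.03,0.29,0.45,-0.32],[0.4,-0.01,-0.01,0.02,0.29,0.45,-0.31],[0.4,-0.01,0,0.02,0.29,0.45,-0.32],[0.4,-0.02,0,0.03,0.28,0.45,-0.31]]]
[[[0.4,-0.01,-0.01,0.02,0.29,0.45,-0.32],[0.4,-0.02,0,0.02,0.29,0.45,-0.31],[0.4,-0.01,-0.01,0.01,0.29,0.45,-0.32],[0.4,-0.02,0,0.02,0.29,0.45,-0.31],[0.4,-0.02,-0.01,0.02,0.29,0.44,-0.32],[0.4,-0.02,0,0.01,0.28,0.45,-0.31]]]
```

Request:
move_arm --deltas '[[[0.4,-0.05,-0.05,0.06,0.3,0.12,-0.31],[0.4,-0.05,-0.05,0.06,0.3,0.12,-0.31],[0.4,-0.05,-0.05,0.07,0.3,0.12,-0.31],[0.4,-0.05,-0.05,0.07,0.3,0.12,-0.31]]]'

```text
clock: 10.55
position: [0.5621, 0.3325, 0.1192]
tcp_rot: [[0.469, 0.866, 0.172], [0.813, -0.499, 0.3], [0.346, -0.001, -0.938]]
wrist_force: [-0.0, 0.4, -0.3]
opening: 0.692
gripper_force: 21.9
```

Request:
move_arm --deltas '[[[0.4,0,-0.01,0.03,0.29,0.45,-0.32],[0.4,-0.01,0,0.03,0.29,0.45,-0.31],[0.4,0,-0.01,0.02,0.29,0.45,-0.32],[0.4,-0.01,0,0.03,0.28,0.45,-0.31],[0.4,0,0,0.03,0.29,0.44,-0.32],[0.4,-0.01,-0.01,0.02,0.29,0.45,-0.31],[0.4,-0.01,0,0.03,0.29,0.45,-0.32],[0.4,-0.01,-0.01,0.02,0.29,0.45,-0.31],[0.4,-0.01,0,0.02,0.29,0.45,-0.32],[0.4,-0.02,0,0.03,0.28,0.45,-0.31]]]'

```text
clock: 11.8
position: [0.5614, 0.3378, 0.1046]
tcp_rot: [[0.103, 0.994, 0.023], [0.654, -0.085, 0.751], [0.749, -0.062, -0.659]]
wrist_force: [-0.6, -0.2, -1.3]
opening: 0.688
gripper_force: 21.9
```

Request:
move_arm --deltas '[[[0.4,-0.01,-0.01,0.02,0.29,0.45,-0.32],[0.4,-0.02,0,0.02,0.29,0.45,-0.31],[0.4,-0.01,-0.01,0.01,0.29,0.45,-0.32],[0.4,-0.02,0,0.02,0.29,0.45,-0.31],[0.4,-0.02,-0.01,0.02,0.29,0.44,-0.32],[0.4,-0.02,0,0.01,0.28,0.45,-0.31]]]'

```text
clock: 12.55
position: [0.5597, 0.339, 0.0967]
tcp_rot: [[-0.077, 0.985, -0.154], [0.41, 0.172, 0.896], [0.909, 0.005, -0.417]]
wrist_force: [-0.2, 0.4, -0.8]
opening: 0.693
gripper_force: 22.0
```

Run:
```python
from sim import *
s,f,P=look("w3",False);p,R=s["position"],s["tcp_rot"];q=s["joint_positions"];print(p,R.round(3).tolist(),q.round(2))
from workcell import eyes
g=eyes.grab_frame("top");h=eyes.grab_frame("scene")
cv2.imwrite("pics/t3.png",np.hstack([g["image"][100:400,80:400],h["image"][100:400,100:420]])[:,:,::-1])
Rt=tool(100,65,-1);r,p1,R1=plan(p,R,np.array([.56,.33,.034])+Rt[:,2]*.011,Rt,.4,6,-.011);sim(r,p,R,q);show(r)
```

```text
[0.55965384 0.33903471 0.09665285] [[-0.077, 0.985, -0.154], [0.41, 0.172, 0.896], [0.909, 0.005, -0.417]] [-0.25  0.66  0.18  1.81 -1.32  1.36  0.89]
err 0.0 maxstep 0.176 q [-0.22, 0.92, 0.18, 1.58, -1.3, 1.4, 0.89]
max 0.17
[[[0.4,-0.17,0,0.08,0.01,-0.01,0.01],[0.4,-0.17,-0.01,0.08,0,-0.01,0],[0.4,-0.17,0,0.08,0.01,-0.01,0.01],[0.4,-0.16,-0.01,0.08,0,-0.01,0.01],[0.4,-0.17,0,0.08,0.01,-0.01,0],[0.4,-0.17,0,0.09,0,-0.01,0.01]]]
```

View pics/t3.png

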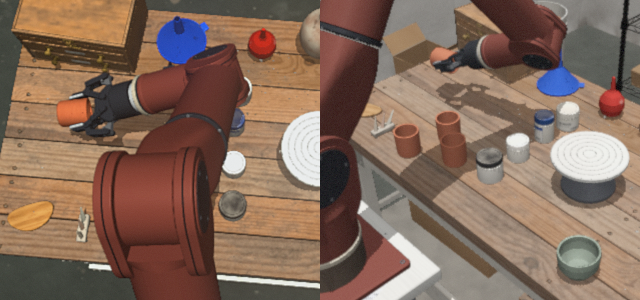

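The views show the beaker lying level in the grip at crop (75,110). The arm is well above the jars (crop x≈235), so I'm lowering it onto its side.

Request:
move_arm --deltas '[[[0.4,-0.17,0,0.08,0,0,0],[0.4,-0.17,0,0.08,0,0,0],[0.4,-0.17,0,0.08,0,0,0],[0.4,-0.17,0,0.08,0,0,0],[0.4,-0.17,0,0.08,0,0,0],[0.4,-0.08,0,0.04,0,0,0],[0.4,0,0,0,0,0,0]]]'

```text
clock: 13.58
position: [0.5591, 0.3401, 0.0333]
tcp_rot: [[-0.076, 0.985, -0.155], [0.415, 0.173, 0.893], [0.907, 0.004, -0.422]]
wrist_force: [-0.1, -0.4, -1.4]
opening: 0.687
gripper_force: 21.9
```

Request:
move_arm --deltas '[[[0.4,-0.045,0,0.02,0,0,0],[0.4,-0.03,0,0.014,0,0,0],[0.4,0,0,0,0,0,0]]]'

```text
clock: 13.95
position: [0.5593, 0.34, 0.0289]
tcp_rot: [[-0.077, 0.985, -0.155], [0.415, 0.173, 0.893], [0.907, 0.004, -0.422]]
wrist_force: [-0.7, -0.6, -1.1]
opening: 0.689
gripper_force: 21.9
```

Request:
move_arm --deltas '[[[0.4,-0.03,0,0.014,0,0,0],[0.4,0,0,0,0,0,0]]]'

```text
clock: 14.2
position: [0.5593, 0.34, 0.0268]
tcp_rot: [[-0.077, 0.985, -0.155], [0.415, 0.173, 0.893], [0.907, 0.004, -0.422]]
wrist_force: [0.7, 0.8, -0.6]
opening: 0.69
gripper_force: 21.9
```

Request:
move_arm --deltas '[[[0.4,-0.025,0,0.012,0,0,0],[0.4,0,0,0,0,0,0]]]'

```text
clock: 14.45
position: [0.5594, 0.3402, 0.0258]
tcp_rot: [[-0.077, 0.985, -0.155], [0.414, 0.173, 0.894], [0.907, 0.005, -0.421]]
wrist_force: [-1.1, -0.8, 4.4]
opening: 0.691
gripper_force: 22.2
```

Request:
move_arm --deltas '[[[0.75,0,0,0,0,0,0],[0.8,0,0,0,0,0,0],[0.9,0,0,0,0,0,0],[1,0,0,0,0,0,0],[1,0,0,0,0,0,0]]]'

```text
clock: 15.08
position: [0.5593, 0.34, 0.0252]
tcp_rot: [[-0.077, 0.985, -0.155], [0.415, 0.173, 0.893], [0.907, 0.004, -0.422]]
wrist_force: [-0.2, 0.3, -0.5]
opening: 0.998
gripper_force: 0.0
```

Request:
move_arm --deltas '[[[1,0,0,-0.2,0,0,0],[1,0,0,-0.3,0,0,0],[1,0,0,-0.4,0,0,0],[1,0,0,-0.4,0,0,0],[1,0.2,0,-0.3,0,0,0],[1,0.4,0,-0.2,0,0,0]]]'

```text
clock: 15.82
position: [0.5738, 0.2568, 0.1043]
tcp_rot: [[-0.075, 0.985, -0.154], [0.416, 0.171, 0.893], [0.906, 0.003, -0.423]]
wrist_force: [0.2, -0.5, 0.3]
opening: 1.0
gripper_force: 0.0
```

Run:
```python
from sim import *
from workcell import eyes
s,f,P=look("w4");p,R,q=s["position"],s["tcp_rot"],s["joint_positions"]
m=terracotta(f)
w=(m>0)&(abs(P[...,0]-.56)<.07)&(abs(P[...,1]-.335)<.07)&(P[...,2]>.015)&(P[...,2]<.09)&(f["range_z"]>0)
Q=P[w];print(len(Q),Q.min(0),Q.max(0),np.percentile(Q[:,2],[50,90,98]))
rect=cv2.minAreaRect((Q[:,:2]*1000).astype(np.float32));print(rect)
g=eyes.grab_frame("top");G=pts(g);mt=terracotta(g);w=(mt>0)&(abs(G[...,0]-.56)<.08)&(abs(G[...,1]-.335)<.08)&(G[...,2]>.01)&(G[...,2]<.09)
if w.sum()>50:
    Q=G[w];print("top",len(Q),Q.min(0),Q.max(0),cv2.minAreaRect((Q[:,:2]*1000).astype(np.float32)))
print(q.round(2))
```

```text
5907 [0.5257041  0.29782535 0.01504103] [0.59175074 0.36761682 0.05974249] [0.05366144 0.05763872 0.05854592]
((556.8571166992188, 334.07305908203125), (59.55097198486328, 62.83384704589844), 11.454413414001465)
top 741 [0.5209093  0.29928584 0.01007541] [0.58843989 0.36828871 0.06633807] ((552.7180786132812, 335.4483642578125), (60.151634216308594, 64.49808502197266), 11.920037269592285)
[-0.17  0.68  0.25  1.77 -1.25  1.47  0.9 ]
```

View pics/w4.png

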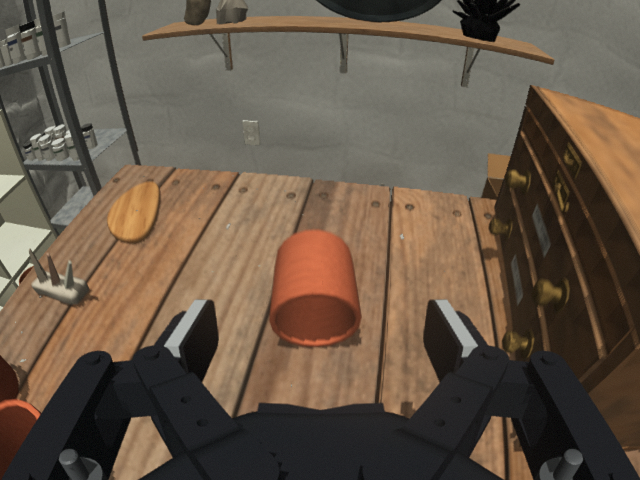

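The beaker lies on its side at (316,288), mouth toward the gripper. Its centre is about (0.556, 0.335), its axis at 101.5° and its top at z = 0.0585, which matches the 59 mm diameter.

Run:
```python
from sim import *
s=robot.state();p,R,q=s["position"],s["tcp_rot"],s["joint_positions"]
Rt=tool(101.5,20,-1);r,p1,R1=plan(p,R,np.array([.556,.30,.20]),Rt,1,9);q=sim(r,p,R,q);show(r)
Rt=tool(101.5,-25,-1);u=np.array([np.cos(1.7715),np.sin(1.7715),0]);g=np.array([.556,.335,.033])+.004*u
r,p2,R2=plan(p1,R1,g+Rt[:,2]*(.011-.1),Rt,1,9);q=sim(r,p1,R1,q);show(r)
r,p2,R2=plan(p2,R2,g+Rt[:,2]*.011,Rt,1,6);q=sim(r,p1,R1,q);show(r);print(p1,p2)
```

```text
err 0.0 maxstep 0.136 q [-0.68, 0.3, 0.39, 1.66, -0.49, 1.22, 0.07]
max 0.84
[[[1,0.19,-0.02,0,0.03,-0.83,-0.02],[1,0.19,-0.02,-0.01,0.03,-0.84,-0.01],[1,0.19,-0.02,-0.03,0.02,-0.83,-0.02],[1,0.18,-0.02,-0.05,0.03,-0.84,-0.01],[1,0.18,-0.02,-0.06,0.03,-0.83,-0.02],[1,0.18,-0.01,-0.08,0.03,-0.83,-0.01],[1,0.16,-0.02,-0.09,0.02,-0.84,-0.02],[1,0.16,-0.02,-0.11,0.03,-0.83,-0.01],[1,0.15,-0.02,-0.12,0.03,-0.84,-0.02]]]
err 0.0 maxstep 0.092 q [-1.14, 0.75, 0.42, 1.26, 0.09, 1.4, -0.6]
max 0.84
[[[1,0.08,0.01,0.2,0,-0.83,0],[1,0.09,0.02,0.19,0,-0.84,0],[1,0.11,0.01,0.18,0,-0.83,0],[1,0.13,0.01,0.17,0,-0.83,0],[1,0.14,0.01,0.16,0,-0.83,0],[1,0.15,0.02,0.15,0,-0.84,0],[1,0.17,0.01,0.13,0,-0.83,0],[1,0.18,0.01,0.12,0,-0.83,0],[1,0.18,0.02,0.1,0,-0.84,0]]]
err 0.0 maxstep 0.701 q [-0.76, 0.44, 0.42, 1.7, -0.6, 1.08, 0.13]
max 0.28
[[[1,0,0,0.28,0,0,0],[1,0,0,0.28,0,0,0],[1,0,0,0.27,0,0,0],[1,0,0,0.28,0,0,0],[1,0,0,0.28,0,0,0],[1,0,0,0.28,0,0,0]]]
[0.55600563 0.30001275 0.19996804] [0.55640771 0.33413663 0.02305579]
```

Request:
move_arm --deltas '[[[1,0.19,-0.02,0,0.03,-0.83,-0.02],[1,0.19,-0.02,-0.01,0.03,-0.84,-0.01],[1,0.19,-0.02,-0.03,0.02,-0.83,-0.02],[1,0.18,-0.02,-0.05,0.03,-0.84,-0.01],[1,0.18,-0.02,-0.06,0.03,-0.83,-0.02],[1,0.18,-0.01,-0.08,0.03,-0.83,-0.01],[1,0.16,-0.02,-0.09,0.02,-0.84,-0.02],[1,0.16,-0.02,-0.11,0.03,-0.83,-0.01],[1,0.15,-0.02,-0.12,0.03,-0.84,-0.02]]]'

```text
clock: 17.05
position: [0.5545, 0.3006, 0.197]
tcp_rot: [[-0.187, 0.98, -0.072], [0.922, 0.2, 0.331], [0.339, -0.004, -0.941]]
wrist_force: [-0.3, 0.5, -0.4]
opening: 1.0
gripper_force: 0.0
```

Request:
move_arm --deltas '[[[1,0.08,0.01,0.2,0,-0.83,0],[1,0.09,0.02,0.19,0,-0.84,0],[1,0.11,0.01,0.18,0,-0.83,0],[1,0.13,0.01,0.17,0,-0.83,0],[1,0.14,0.01,0.16,0,-0.83,0],[1,0.15,0.02,0.15,0,-0.84,0],[1,0.17,0.01,0.13,0,-0.83,0],[1,0.18,0.01,0.12,0,-0.83,0],[1,0.18,0.02,0.1,0,-0.84,0],[1,0,0,0,0,0,0]]]'

```text
clock: 18.3
position: [0.544, 0.3786, 0.1077]
tcp_rot: [[-0.189, 0.979, 0.079], [0.886, 0.204, -0.417], [-0.424, -0.008, -0.906]]
wrist_force: [-0.1, -0.6, -0.2]
opening: 1.0
gripper_force: 0.0
```

Run:
```python
from sim import *
s,f,P=look("w5",False);p,R,q=s["position"],s["tcp_rot"],s["joint_positions"]
m=terracotta(f)
w=(m>0)&(abs(P[...,0]-.56)<.07)&(abs(P[...,1]-.335)<.07)&(P[...,2]>.015)&(P[...,2]<.09)&(f["range_z"]>0)
Q=P[w];print(len(Q),Q.min(0),Q.max(0),cv2.minAreaRect((Q[:,:2]*1000).astype(np.float32)))
Rt=tool(101.5,-25,-1);u=np.array([np.cos(1.7715),np.sin(1.7715),0]);g=np.array([.556,.335,.033])+.004*u
r,p2,R2=plan(p,R,g+Rt[:,2]*.011,Rt,1,6);q=sim(r,p,R,q);show(r);print(p)
```

```text
9685 [0.5247375  0.30079422 0.0150149 ] [0.59184208 0.37340636 0.05871733] ((557.3511962890625, 337.0003662109375), (58.92588806152344, 65.43802642822266), 11.02712345123291)
err 0.0 maxstep 0.134 q [-1.13, 0.83, 0.46, 1.35, 0.05, 1.24, -0.58]
max 0.27
[[[1,-0.02,0.01,0.27,-0.01,0,0.01],[1,-0.01,0.01,0.26,-0.01,0.01,0.02],[1,-0.02,0.01,0.27,0,0,0.01],[1,-0.01,0.01,0.27,-0.01,0,0.01],[1,-0.02,0.01,0.26,-0.01,0,0.01],[1,-0.01,0.01,0.27,-0.01,0.01,0.02]]]
[0.54399182 0.37861119 0.10767309]
```

Request:
move_arm --deltas '[[[1,0,0.01,0.27,-0.01,0,0.01],[1,0,0.01,0.27,-0.01,0,0.01],[1,0,0.01,0.27,0,0,0.01],[1,-0.01,0.01,0.26,-0.01,0,0.01],[1,-0.02,0.01,0.26,-0.01,0,0.01],[1,-0.01,0.01,0.26,-0.01,0,0.01],[1,0,0,0,0,0,0]]]'

```text
clock: 19.23
position: [0.5577, 0.3339, 0.0232]
tcp_rot: [[-0.177, 0.981, 0.084], [0.888, 0.196, -0.416], [-0.425, 0.001, -0.905]]
wrist_force: [-0.2, -0.9, 1.1]
opening: 0.998
gripper_force: 0.0
```

Request:
move_arm --deltas '[[[0.8,0,0,0,0,0,0],[0.7,0,0,0,0,0,0],[0.6,0,0,0,0,0,0],[0.5,0,0,0,0,0,0],[0.4,0,0,0,0,0,0]]]' --squeeze 20

```text
clock: 19.85
position: [0.5581, 0.336, 0.0253]
tcp_rot: [[-0.178, 0.98, 0.086], [0.889, 0.197, -0.413], [-0.422, 0.003, -0.906]]
wrist_force: [-1.9, 1.2, 6.2]
opening: 0.687
gripper_force: 21.3
```

Run:
```python
from sim import *
s=robot.state();p,R,q=s["position"],s["tcp_rot"],s["joint_positions"]
r,p,R=plan(p,R,p+[0,0,.08],R,.4,4);q=sim(r,s["position"],R,q);show(r)
Rt=tool(101,65,-1);r,p2,R2=plan(p,R,np.array([.556,.34,.10])+Rt[:,2]*.011,Rt,.4,20,-.011);q=sim(r,p,R,q);show(r)
```

```text
err 0.0 maxstep 0.176 q [-1.14, 0.72, 0.47, 1.34, 0.08, 1.34, -0.56]
max 0.31
[[[0.4,-0.14,0,-0.3,0,0,0],[0.4,-0.14,0,-0.3,0,0,0],[0.4,-0.14,0,-0.31,0,0,0],[0.4,-0.14,0,-0.3,0,0,0]]]
err 0.0 maxstep 0.09 q [-0.18, 0.78, 0.12, 1.64, -1.23, 1.4, 0.8]
max 0.75
[[[0.4,0.02,0,0.01,0,0.75,0],[0.4,0.02,0,0.01,0,0.75,0.01],[0.4,0.01,0,0.01,0,0.75,0],[0.4,0.02,0,0.02,0,0.75,0.01],[0.4,0.02,0,0.01,0,0.75,0],[0.4,0.01,-0.01,0.01,0,0.75,0],[0.4,0.01,0,0.01,0,0.75,0.01],[0.4,0.02,0,0.02,0,0.75,0],[0.4,0.01,0,0.01,0,0.75,0.01],[0.4,0.01,0,0.01,0,0.75,0]]]
[[[0.4,0.01,0,0.01,0,0.75,0],[0.4,0.01,0,0.01,0,0.75,0.01],[0.4,0.01,0,0.01,0.01,0.75,0],[0.4,0,0,0.01,0,0.75,0.01],[0.4,0.01,0,0.01,0,0.75,0],[0.4,0,0,0.01,0,0.75,0],[0.4,0.01,0,0.01,0,0.75,0.01],[0.4,0,-0.01,0,0,0.75,0],[0.4,0.01,0,0.01,0,0.75,0],[0.4,0,0,0,0,0.75,0.01]]]
```

Request:
move_arm --deltas '[[[0.4,-0.14,0,-0.3,0,0,0],[0.4,-0.14,0,-0.3,0,0,0],[0.4,-0.14,0,-0.3,0,0,0],[0.4,-0.14,0,-0.3,0,0,0]]]'

```text
clock: 20.35
position: [0.5581, 0.3353, 0.1058]
tcp_rot: [[-0.177, 0.98, 0.086], [0.889, 0.197, -0.414], [-0.423, 0.003, -0.906]]
wrist_force: [0.2, 0.2, -0.8]
opening: 0.692
gripper_force: 22.2
```

Request:
move_arm --deltas '[[[0.4,0.02,0,0.01,0,0.75,0],[0.4,0.02,0,0.01,0,0.75,0.01],[0.4,0.01,0,0.01,0,0.75,0],[0.4,0.02,0,0.02,0,0.75,0.01],[0.4,0.02,0,0.01,0,0.75,0],[0.4,0.01,0,0.01,0,0.75,0],[0.4,0.01,0,0.01,0,0.75,0.01],[0.4,0.02,0,0.02,0,0.75,0],[0.4,0.01,0,0.01,0,0.75,0.01],[0.4,0.01,0,0.01,0,0.75,0]]]'

```text
clock: 21.6
position: [0.5566, 0.3431, 0.0971]
tcp_rot: [[-0.183, 0.981, -0.063], [0.921, 0.193, 0.338], [0.344, 0.004, -0.939]]
wrist_force: [-0.2, 0.3, -1.5]
opening: 0.686
gripper_force: 22.2
```

Request:
move_arm --deltas '[[[0.4,0.01,0,0.01,0,0.75,0],[0.4,0.01,0,0.01,0,0.75,0.01],[0.4,0.01,0,0.01,0.01,0.75,0],[0.4,0,0,0.01,0,0.75,0.01],[0.4,0.01,0,0.01,0,0.75,0],[0.4,0,0,0.01,0,0.75,0],[0.4,0.01,0,0.01,0,0.75,0.01],[0.4,0,0,0,0,0.75,0],[0.4,0.01,0,0.01,0,0.75,0],[0.4,0,0,0,0,0.75,0.01]]]'

```text
clock: 22.85
position: [0.5558, 0.3483, 0.0951]
tcp_rot: [[-0.081, 0.982, -0.172], [0.413, 0.191, 0.89], [0.907, 0.001, -0.421]]
wrist_force: [-0.3, 0.6, -0.6]
opening: 0.685
gripper_force: 22.2
```

Run:
```python
from sim import *
from workcell import eyes
s,f,P=look("w6",False);p,R,q=s["position"],s["tcp_rot"],s["joint_positions"];print(p,R.round(3).tolist(),q.round(2),s["opening"])
h=eyes.grab_frame("scene");c=h["image"][110:260,150:350]
cv2.imwrite("pics/t6.png",np.hstack([cv2.resize(c,(400,300),interpolation=2),cv2.resize(f["image"],(400,300))])[:,:,::-1])
Rt=tool(101,65,-1);print(np.degrees(Ro.from_matrix(R.T@Rt).as_rotvec()))
for n,fr,PP in(("scene",h,pts(h)),("wrist",f,P)):
    w=(terracotta(fr)>0)&(abs(PP[...,0]-.556)<.06)&(abs(PP[...,1]-.34)<.06)&(PP[...,2]>.03)&(PP[...,2]<.2)
    if w.sum(): Q=PP[w];print(n,len(Q),np.percentile(Q,[2,50,98],axis=0).round(4).tolist())
```

```text
[0.55580532 0.34830692 0.09507225] [[-0.081, 0.982, -0.172], [0.413, 0.191, 0.89], [0.907, 0.001, -0.421]] [-0.17  0.66  0.05  1.79 -1.26  1.3   0.86] 0.6851038083119312
[ 0.03348351 -0.09043345  0.06273044]
scene 85 [[0.5237, 0.312, 0.0622], [0.5317, 0.3262, 0.0725], [0.5676, 0.3523, 0.1211]]
wrist 23731 [[0.5341, 0.3168, 0.0756], [0.5599, 0.3297, 0.1247], [0.5836, 0.3659, 0.1267]]
```

View pics/t6.png

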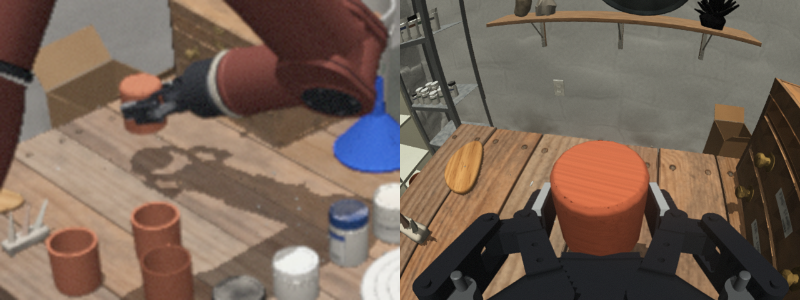

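Both views show the beaker held mouth-down (scene crop (140,100)), with the foot's face up in the wrist view. The foot's face is at z≈0.126, so the rim is at about 0.062. I'm lowering it to the table.

Request:
move_arm --deltas '[[[0.4,-0.15,0,0.07,0,0,0],[0.4,-0.15,0,0.07,0,0,0],[0.4,-0.15,0,0.07,0,0,0],[0.4,-0.15,0,0.07,0,0,0],[0.4,-0.15,0,0.07,0,0,0],[0.4,-0.08,0,0.035,0,0,0],[0.4,0,0,0,0,0,0]]]'

```text
clock: 23.82
position: [0.5551, 0.3485, 0.0387]
tcp_rot: [[-0.079, 0.982, -0.173], [0.416, 0.19, 0.889], [0.906, -0.002, -0.423]]
wrist_force: [-0.5, -0.5, -0.6]
opening: 0.691
gripper_force: 22.2
```

Request:
move_arm --deltas '[[[0.4,-0.03,0,0.014,0,0,0],[0.4,0,0,0,0,0,0]]]'

```text
clock: 24.08
position: [0.5553, 0.3486, 0.0374]
tcp_rot: [[-0.08, 0.982, -0.173], [0.416, 0.19, 0.889], [0.906, -0.001, -0.423]]
wrist_force: [0.4, -0.3, -1.5]
opening: 0.688
gripper_force: 22.2
```

Request:
move_arm --deltas '[[[0.4,-0.03,0,0.014,0,0,0],[0.4,0,0,0,0,0,0]]]'

```text
clock: 24.32
position: [0.5552, 0.3486, 0.0352]
tcp_rot: [[-0.08, 0.982, -0.173], [0.416, 0.19, 0.889], [0.906, -0.001, -0.423]]
wrist_force: [0.5, 0.7, -0.9]
opening: 0.689
gripper_force: 22.2
```

Request:
move_arm --deltas '[[[0.4,-0.02,0,0.01,0,0,0],[0.4,0,0,0,0,0,0]]]'

```text
clock: 24.58
position: [0.5553, 0.3486, 0.034]
tcp_rot: [[-0.08, 0.982, -0.173], [0.415, 0.19, 0.889], [0.906, -0.001, -0.423]]
wrist_force: [-0.1, -0.4, 0.0]
opening: 0.69
gripper_force: 22.2
```

Request:
move_arm --deltas '[[[0.4,-0.02,0,0.01,0,0,0],[0.4,0,0,0,0,0,0]]]'

```text
clock: 24.82
position: [0.5554, 0.3486, 0.0338]
tcp_rot: [[-0.08, 0.982, -0.173], [0.414, 0.191, 0.89], [0.907, -0.0, -0.422]]
wrist_force: [-1.4, -4.6, 7.0]
opening: 0.689
gripper_force: 22.6
```

Request:
move_arm --deltas '[[[0.75,0,0,0,0,0,0],[0.8,0,0,0,0,0,0],[0.9,0,0,0,0,0,0],[1,0,0,0,0,0,0],[1,0,0,0,0,0,0]]]'

```text
clock: 25.45
position: [0.5552, 0.3487, 0.0325]
tcp_rot: [[-0.08, 0.982, -0.173], [0.416, 0.19, 0.889], [0.906, -0.001, -0.423]]
wrist_force: [1.3, 0.0, -0.1]
opening: 1.001
gripper_force: 0.0
```

Request:
move_arm --deltas '[[[1,0,0,-0.2,0,0,0],[1,0,0,-0.3,0,0,0],[1,0,0,-0.4,0,0,0],[1,0,0,-0.4,0,0,0],[1,0.2,0,-0.3,0,0,0],[1,0.4,0,-0.2,0,0,0]]]'

```text
clock: 26.2
position: [0.5715, 0.2658, 0.1118]
tcp_rot: [[-0.078, 0.982, -0.171], [0.416, 0.188, 0.889], [0.906, -0.002, -0.424]]
wrist_force: [-1.0, -0.2, 0.2]
opening: 0.998
gripper_force: 0.0
```

Run:
```python
from sim import *
from workcell import eyes
s,f,P=look("w7",False);p,R,q=s["position"],s["tcp_rot"],s["joint_positions"]
g=eyes.grab_frame("top")
cv2.imwrite("pics/t7.png",np.hstack([cv2.resize(g["image"][150:300,80:280],(400,300)),cv2.resize(f["image"],(400,300))])[:,:,::-1])
for n,fr,PP in(("wrist",f,P),("top",g,pts(g))):
    w=(terracotta(fr)>0)&(abs(PP[...,0]-.556)<.07)&(abs(PP[...,1]-.335)<.07)&(PP[...,2]>.056)&(PP[...,2]<.09)
    Q=PP[w];print(n,len(Q),np.percentile(Q[:,2],[2,50,98]).round(4),cv2.minEnclosingCircle((Q[:,:2]*1000).astype(np.float32)))
Rt=tool(101,0,-1);r,p1,R1=plan(p,R,np.array([.555,.335,.17]),Rt,1,12);q=sim(r,p,R,q);show(r)
```

```text
wrist 4516 [0.057  0.0636 0.0648] ((557.7797241210938, 344.2138671875), 28.41090965270996)
top 493 [0.0578 0.0644 0.0697] ((553.9086303710938, 344.9693298339844), 28.981517791748047)
err 0.0 maxstep 0.128 q [-0.83, 0.4, 0.28, 1.54, -0.12, 1.22, -0.33]
max 0.91
[[[1,0.12,0,0.06,0,-0.9,0],[1,0.11,-0.01,0.04,0,-0.9,-0.01],[1,0.13,0,0.03,0,-0.91,0],[1,0.12,-0.01,0.02,0,-0.9,0],[1,0.13,0,0.01,0,-0.9,0],[1,0.13,-0.01,0,0,-0.9,0],[1,0.13,0,-0.02,0,-0.9,-0.01],[1,0.12,-0.01,-0.02,0,-0.91,0],[1,0.12,0,-0.04,0,-0.9,0],[1,0.12,0,-0.05,0,-0.9,0]]]
[[[1,0.11,-0.01,-0.06,0,-0.9,-0.01],[1,0.11,0,-0.07,0,-0.9,0]]]
```

View pics/t7.png

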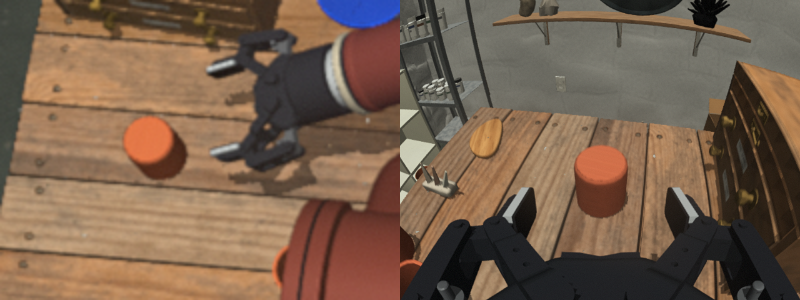

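The beaker stands mouth-down, foot face up, at top crop (150,142) and wrist crop (600,178). The centre is about (0.556, 0.344) and the top is at z = 0.064. Next I'll take it from above.

Request:
move_arm --deltas '[[[1,0.12,0,0.06,0,-0.9,0],[1,0.12,0,0.05,0,-0.9,0],[1,0.13,0,0.04,0,-0.9,0],[1,0.13,0,0.03,0,-0.9,0],[1,0.13,0,0.02,0,-0.9,0],[1,0.14,0,0,0,-0.9,0],[1,0.14,0,-0.02,0,-0.9,0],[1,0.13,0,-0.02,0,-0.9,0],[1,0.13,0,-0.04,0,-0.9,0],[1,0.12,0,-0.05,0,-0.9,0]]]'

```text
clock: 27.55
position: [0.5587, 0.3304, 0.1608]
tcp_rot: [[-0.187, 0.982, -0.036], [0.964, 0.19, 0.184], [0.187, -0.0, -0.982]]
wrist_force: [0.1, 0.0, -0.4]
opening: 1.0
gripper_force: 0.0
```

Request:
move_arm --deltas '[[[1,0.12,0,-0.06,0,-0.9,0],[1,0.12,0,-0.07,0,-0.9,0],[1,0,0,0,0,0,0]]]'

```text
clock: 27.92
position: [0.5548, 0.3465, 0.17]
tcp_rot: [[-0.196, 0.981, -0.002], [0.981, 0.196, 0.004], [0.004, -0.001, -1.0]]
wrist_force: [-0.1, -0.5, -0.7]
opening: 1.0
gripper_force: 0.0
```

Run:
```python
from sim import *
s,f,P=look("w8",False);p,R,q=s["position"],s["tcp_rot"],s["joint_positions"]
w=(terracotta(f)>0)&(abs(P[...,0]-.556)<.07)&(abs(P[...,1]-.335)<.07)&(P[...,2]>.058)&(P[...,2]<.09)
Q=P[w];print(p,len(Q),np.percentile(Q[:,2],[2,50,98]).round(4),cv2.minEnclosingCircle((Q[:,:2]*1000).astype(np.float32)))
Rt=tool(101,0,-1);r,p1,R1=plan(p,R,np.array([.5565,.3445,.029]),Rt,1,8);q=sim(r,p,R,q);show(r)
```

```text
[0.55481706 0.34652319 0.16995214] 4955 [0.0597 0.0634 0.0648] ((557.686279296875, 346.1556396484375), 28.57143211364746)
err 0.0 maxstep 0.044 q [-0.84, 0.6, 0.29, 1.57, -0.19, 1.0, -0.3]
max 0.3
[[[1,-0.01,0,0.29,0,-0.01,0.01],[1,0,0.01,0.3,0,0,0],[1,-0.01,0,0.29,0,-0.01,0.01],[1,0,0,0.29,-0.01,0,0],[1,-0.01,0,0.3,0,-0.01,0.01],[1,0,0.01,0.29,0,0,0],[1,-0.01,0,0.3,0,-0.01,0.01],[1,0,0,0.29,0,0,0.01]]]
```

Request:
move_arm --deltas '[[[1,-0.01,0,0.3,0,-0.01,0],[1,0,0.01,0.3,0,-0.01,0],[1,-0.01,0,0.3,0,-0.01,0],[1,0,0,0.3,0,-0.01,0],[1,-0.01,0,0.3,0,0,0],[1,0,0.01,0.3,0,0,0],[1,0,0,0.3,0,0,0],[1,0,0,0.25,0,0,0],[1,0,0,0,0,0,0],[1,0,0,0,0,0,0]]]'

```text
clock: 29.22
position: [0.5582, 0.3419, 0.0293]
tcp_rot: [[-0.19, 0.982, -0.0], [0.982, 0.19, -0.001], [-0.001, -0.0, -1.0]]
wrist_force: [0.8, -0.5, 0.9]
opening: 1.002
gripper_force: 0.0
```

Request:
move_arm --deltas '[[[0.8,0,0,0,0,0,0],[0.7,0,0,0,0,0,0],[0.6,0,0,0,0,0,0],[0.5,0,0,0,0,0,0],[0.4,0,0,0,0,0,0],[0.4,0,0,0,0,0,0]]]' --squeeze 20

```text
clock: 29.98
position: [0.558, 0.3419, 0.0297]
tcp_rot: [[-0.19, 0.982, -0.0], [0.982, 0.19, -0.001], [-0.001, -0.0, -1.0]]
wrist_force: [-2.1, 0.2, 5.4]
opening: 0.69
gripper_force: 20.9
```

Run:
```python
from sim import *
s=robot.state();p,R,q=s["position"],s["tcp_rot"],s["joint_positions"];print(p,R.round(4).tolist())
np.save("grip.npy",p)
r,p1,R1=plan(p,R,p+[0,0,.14],R,.4,6);q=sim(r,p,R,q);show(r)
Rt=tool(80,0,-1);r,p2,R2=plan(p1,R1,np.array([.529,-.202,p[2]+.14]),Rt,.4,16);q=sim(r,p1,R1,q);show(r)
```

```text
[0.55801516 0.34192722 0.02974635] [[-0.1904, 0.9817, -0.0001], [0.9817, 0.1904, -0.0007], [-0.0007, -0.0003, -1.0]]
err 0.0 maxstep 0.1 q [-0.86, 0.42, 0.32, 1.52, -0.13, 1.23, -0.32]
max 0.39
[[[0.4,0,0,-0.39,0,0,0],[0.4,0,0,-0.39,0,0,0],[0.4,0,0,-0.39,0,0,0],[0.4,0,0,-0.39,0,0,0],[0.4,0,0,-0.38,0,0,0],[0.4,0,0,-0.39,0,0,0]]]
err 0.0 maxstep 0.06 q [-0.31, 0.25, 0.69, 1.78, -0.17, 1.18, 0.27]
max 0.57
[[[0.4,-0.55,-0.14,0,0,0,0.22],[0.4,-0.55,-0.12,0,0,0,0.22],[0.4,-0.56,-0.11,0,0,0,0.22],[0.4,-0.56,-0.1,0,0,0,0.21],[0.4,-0.56,-0.09,0,0,0,0.22],[0.4,-0.56,-0.07,0,0,0,0.22],[0.4,-0.57,-0.07,0,0,0,0.22],[0.4,-0.56,-0.04,0,0,0,0.22],[0.4,-0.57,-0.04,0,0,0,0.22],[0.4,-0.57,-0.02,0,0,0,0.22]]]
[[[0.4,-0.56,-0.01,0,0,0,0.21],[0.4,-0.57,0,0,0,0.01,0.22],[0.4,-0.57,0.02,0,0,0,0.22],[0.4,-0.56,0.03,0,0,0,0.22],[0.4,-0.57,0.04,0,0,0,0.22],[0.4,-0.57,0.06,0,0,0,0.22]]]
```

Request:
move_arm --deltas '[[[0.4,0,0,-0.39,0,0,0],[0.4,0,0,-0.39,0,0,0],[0.4,0,0,-0.39,0,0,0],[0.4,0,0,-0.39,0,0,0],[0.4,0,0,-0.39,0,0,0],[0.4,0,0,-0.39,0,0,0],[0.4,0,0,0,0,0,0]]]'

```text
clock: 30.85
position: [0.5588, 0.3424, 0.1712]
tcp_rot: [[-0.19, 0.982, 0.002], [0.982, 0.19, 0.001], [0.0, 0.002, -1.0]]
wrist_force: [0.2, -0.0, -1.9]
opening: 0.693
gripper_force: 22.4
```

Request:
move_arm --deltas '[[[0.4,-0.2,-0.05,0,0,0,0.22],[0.4,-0.4,-0.1,0,0,0,0.22],[0.4,-0.56,-0.12,0,0,0,0.22],[0.4,-0.56,-0.12,0,0,0,0.22],[0.4,-0.56,-0.1,0,0,0,0.22],[0.4,-0.56,-0.09,0,0,0,0.22],[0.4,-0.56,-0.08,0,0,0,0.22],[0.4,-0.56,-0.07,0,0,0,0.22],[0.4,-0.56,-0.05,0,0,0,0.22],[0.4,-0.56,-0.04,0,0,0,0.22]]]'

```text
clock: 32.1
position: [0.5325, 0.0315, 0.1697]
tcp_rot: [[0.04, 0.999, -0.001], [0.999, -0.04, -0.001], [-0.001, -0.0, -1.0]]
wrist_force: [-0.1, -0.5, -0.5]
opening: 0.686
gripper_force: 22.4
```

Request:
move_arm --deltas '[[[0.4,-0.56,-0.02,0,0,0,0.22],[0.4,-0.56,-0.01,0,0,0,0.22],[0.4,-0.56,0,0,0,0,0.22],[0.4,-0.56,0.02,0,0,0,0.22],[0.4,-0.5,0.03,0,0,0,0.22],[0.4,-0.3,0.04,0,0,0,0.22],[0.4,-0.1,0,0,0,0,0],[0.4,0,0,0,0,0,0]]]'

```text
clock: 33.1
position: [0.5187, -0.154, 0.1698]
tcp_rot: [[0.176, 0.984, -0.001], [0.984, -0.176, -0.001], [-0.001, -0.001, -1.0]]
wrist_force: [0.5, 0.6, -1.3]
opening: 0.685
gripper_force: 22.4
```

```bash
cat > meas.py <<'E'
from sim import *
from workcell import eyes
s,f,P=look("wm",False);p,R,q=s["position"],s["tcp_rot"],s["joint_positions"];print(p.round(4),s["opening"])
F={"scene":eyes.grab_frame("scene"),"top":eyes.grab_frame("top")}
np.savez("last.npz",scene=F["scene"]["image"],top=F["top"]["image"],wrist=f["image"])
Z={"wrist":(f,P),**{n:(x,pts(x)) for n,x in F.items()}}
for n,(fr,PP) in Z.items():
    near=(np.hypot(PP[...,0]-p[0],PP[...,1]-p[1])<.06)&(PP[...,2]>.09)&(PP[...,2]<.3)&(terracotta(fr)>0)
    Q=PP[near]
    if len(Q)>20:
        T=Q[Q[:,2]>np.percentile(Q[:,2],95)-.006]
        print(n,"pot",len(Q),"z",np.percentile(Q[:,2],[1,50,99]).round(4),"foot circle",cv2.minEnclosingCircle((T[:,:2]*1000).astype(np.float32)))
        if n!="top":
            A=np.c_[T[:,:2],np.ones(len(T))];c=np.linalg.lstsq(A,T[:,2],rcond=None)[0];print("   foot slope deg",np.degrees(c[:2]).round(2))
    m=(abs(PP[...,2]-.089)<.007)&(np.hypot(PP[...,0]-.53,PP[...,1]+.203)<.11);W=PP[m]
    if len(W)>200:
        h=cv2.convexHull((W[:,:2]*1000).astype(np.float32));print(n,"wheel",len(W),"z",np.median(W[:,2]).round(4),"hull circle",cv2.minEnclosingCircle(h),"fit",circ(h[:,0]/1000))
E
python3 meas.py
```

```text
[ 0.5187 -0.154   0.1698] 0.6854166292179902
wrist pot 21307 z [0.1515 0.2032 0.2048] foot circle ((513.5225830078125, -145.9761505126953), 35.80634307861328)
   foot slope deg [-0.22 -1.71]
wrist wheel 14504 z 0.0883 hull circle ((532.2946166992188, -201.4249267578125), 85.03044128417969) fit (array([ 0.53243698, -0.20093749]), np.float64(0.08394442357381539))
scene pot 641 z [0.1448 0.1852 0.2052] foot circle ((516.6026611328125, -158.57473754882812), 29.05353355407715)
   foot slope deg [0.84 2.02]
scene wheel 3119 z 0.088 hull circle ((527.7456665039062, -206.56739807128906), 87.07889556884766) fit (array([ 0.52784526, -0.20564848]), np.float64(0.08505862227749428))
top wheel 1506 z 0.0895 hull circle ((521.4937744140625, -228.16864013671875), 80.33592224121094) fit (array([ 0.52024614, -0.21647804]), np.float64(0.07006014026428645))
```

```bash
cat > foot.py <<'E'
from sim import *
s,f,P=look("wm",False);p,R=s["position"],s["tcp_rot"]
t=(P-p)@R
m=(terracotta(f)>0)&(np.hypot(t[...,0],t[...,1])<.05)&(t[...,2]<-.02)&(t[...,2]>-.06)
Q=t[m];med=np.median(Q[:,2]);m&=abs(t[...,2]-med)<.0025
k,l,st,c=cv2.connectedComponentsWithStats(m.astype(np.uint8));m=l==1+st[1:,4].argmax();Q=t[m]
h=cv2.convexHull((Q[:,:2]*1000).astype(np.float32))
print("TCP",p.round(4),"foot in tool: z",med.round(4),"circle mm",cv2.minEnclosingCircle(h),"fit",circ(h[:,0]))
A=np.c_[Q[:,:2],np.ones(len(Q))];c=np.linalg.lstsq(A,Q[:,2],rcond=None)[0];print("tilt deg",np.degrees(c[:2]).round(2),len(Q))
E
python3 foot.py
```

```text
TCP [ 0.5189 -0.1532  0.1698] foot in tool: z -0.0336 circle mm ((4.892617702484131, 0.9651776552200317), 27.67057991027832) fit (array([5.58379202, 0.85606431]), np.float64(26.991537221328255))
tilt deg [ 0.62 -0.02] 16675
```

Request:
move_arm --deltas '[[[0.4,-0.2,0.08,0,0,0,0],[0.4,-0.3,0.1,0,0,0,0],[0.4,-0.23,0.1,0,0,0,0],[0.4,-0.1,0.06,0,0,0,0],[0.4,0,0,0.15,0,0,0],[0.4,0,0,0.15,0,0,0],[0.4,0,0,0.1,0,0,0],[0.4,0,0,0,0,0,0],[0.4,0,0,0,0,0,0]]]'

```text
clock: 34.42
position: [0.5301, -0.2069, 0.1462]
tcp_rot: [[0.176, 0.984, -0.0], [0.984, -0.176, -0.001], [-0.002, -0.0, -1.0]]
wrist_force: [-0.3, -0.2, -0.6]
opening: 0.688
gripper_force: 22.4
```

```bash
python3 foot.py; python3 meas.py; python3 -c "
import numpy as np,cv2
d=np.load('last.npz');cv2.imwrite('pics/t9.png',np.hstack([cv2.resize(d['scene'][170:320,290:450],(400,375)),cv2.resize(d['wrist'],(400,375))])[:,:,::-1])"
```

```text
TCP [ 0.5301 -0.2069  0.1462] foot in tool: z -0.0335 circle mm ((4.975407123565674, 0.9861215353012085), 27.665096282958984) fit (array([5.25016977, 1.05985225]), np.float64(27.206012570076783))
tilt deg [ 0.57 -0.02] 16707
[ 0.5302 -0.207   0.1463] 0.6875602209213397
wrist pot 20168 z [0.1513 0.1798 0.1813] foot circle ((532.1829223632812, -201.9969482421875), 28.13039207458496)
   foot slope deg [-0.42 -1.62]
wrist wheel 40329 z 0.0884 hull circle ((531.903076171875, -202.5438995361328), 85.28955841064453) fit (array([ 0.53205839, -0.20228574]), np.float64(0.08478544553124345))
scene pot 622 z [0.1224 0.1638 0.197 ] foot circle ((545.1480102539062, -211.2738800048828), 44.368865966796875)
   foot slope deg [ 9.66 -8.81]
scene wheel 2600 z 0.088 hull circle ((527.4025268554688, -206.4291534423828), 87.16062927246094) fit (array([ 0.52779054, -0.2061705 ]), np.float64(0.08508928370834015))
top wheel 304 z 0.0892 hull circle ((499.80145263671875, -260.9975280761719), 51.62868881225586) fit (array([ 0.51582816, -0.22428096]), np.float64(0.05982761353917971))
```

View pics/t9.png

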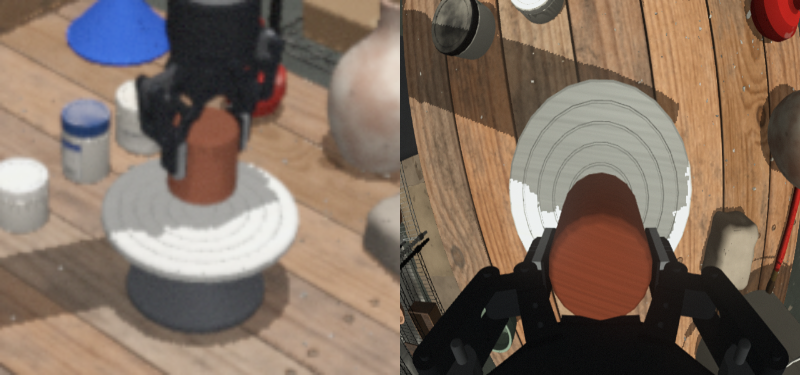

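The beaker's foot is centred over the wheel head to within 1 mm in the wrist view. The scene view shows it mouth-down above the metal with a gap of about 27 mm. I'll lower it 12.5 mm.

Request:
move_arm --deltas '[[[0.4,0,0,0.07,0,0,0],[0.4,0,0,0.07,0,0,0],[0.4,0,0,0.06,0,0,0],[0.4,0,0,0,0,0,0],[0.4,0,0,0,0,0,0],[0.4,0,0,0,0,0,0],[0.4,0,0,0,0,0,0],[0.4,0,0,0,0,0,0]]]'

```text
clock: 35.62
position: [0.53, -0.207, 0.1341]
tcp_rot: [[0.176, 0.984, -0.001], [0.984, -0.176, -0.001], [-0.002, -0.0, -1.0]]
wrist_force: [0.1, 0.8, -1.0]
opening: 0.688
gripper_force: 22.4
```

```bash
python3 foot.py; python3 meas.py | grep wrist
python3 - <<'E'
from h import *
from workcell import eyes,robot
f=eyes.grab_frame("scene");d=np.load("scene0.npz")
P=pts(f)
for n,c in(("j1",(.396,-.028)),("j2",(.489,-.021)),("j3",(.587,-.015)),("j4",(.664,-.019)),("bowl",(.336,-.352)),("clay",(.693,-.326))):
    w=(np.hypot(P[...,0]-c[0],P[...,1]-c[1])<.06)&(P[...,2]>.045)&(P[...,2]<.08);print(n,((P[w].max(0)+P[w].min(0))/2).round(3))
# rim bottom of the pot against the wheel in the scene view: lowest terracotta pixel on the near side
m=terracotta(f);v,u=np.nonzero(m[170:300,290:450]);k=v.argmax();ub,vb=np.median(u[v==v[k]])+290,v[k]+170.5
for z in(.094,.099,.104,.109):
    o=robot.state()["position"];cam=-f["R"].T@f["t"];dd=cam[:2]-o[:2];dd/=np.linalg.norm(dd)
    print(z,"expected lowest rim row",proj(f,[.530+.03*dd[0],-.203+.03*dd[1],z]).round(1),"seen",ub,vb)
E
```

```text
TCP [ 0.53   -0.207   0.1341] foot in tool: z -0.0335 circle mm ((5.011667251586914, 0.9344460964202881), 27.57945442199707) fit (array([5.51410969, 0.99822059]), np.float64(27.044858036062006))
tilt deg [ 0.58 -0.  ] 16715
wrist pot 20441 z [0.1376 0.1675 0.169 ] foot circle ((531.8504638671875, -202.14181518554688), 28.187313079833984)
wrist wheel 44036 z 0.0884 hull circle ((532.0254516601562, -202.57162475585938), 85.4309310913086) fit (array([ 0.53191624, -0.20207166]), np.float64(0.08466310717370197))
j1 [ 0.395 -0.028  0.055]
j2 [ 0.489 -0.02   0.05 ]
j3 [ 0.603 -0.014  0.06 ]
j4 [ 0.651 -0.01   0.058]
bowl [ 0.328 -0.353  0.052]
clay [ 0.695 -0.324  0.051]
0.094 expected lowest rim row [368.8 259.9] seen 371.0 254.5
0.099 expected lowest rim row [368.9 258. ] seen 371.0 254.5
0.104 expected lowest rim row [369.  256.2] seen 371.0 254.5
0.109 expected lowest rim row [369.1 254.3] seen 371.0 254.5
```

```bash
python3 -c "
from workcell import job
print(job.job_done())"
```

```text
the job is handed in; nothing more can be done
None
```

I turned the beaker over, stood it mouth-down on the table, then carried it over the jars; the arm is now holding it mouth-down, level to about half a degree, over the wheel head with the rim about 15 mm above the metal, centred to about 1 mm by the wrist camera (job handed in at about 36 s, result not reported).

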